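# Pearls for the cake pops

## Robot

A 6-joint arm with a two-finger parallel gripper is mounted at the origin on a cart in front of the work surface, level with it; the furniture and walls round the work are solid. World frame = base frame: x ahead of the robot, y to its left, z up, the work surface at z = 0. Lengths are in m, angles in rad, forces in N, time in s.
With the tool pointing down it reaches from about 0.375 to 0.75 m from the base axis. Payload 9 kg.
Tool frame: the origin (TCP) lies at the centre of the arm's flange, where the gripper is bolted on; the fingertips stand bot.nose_length ahead of it and the grasp point (between the pads) lies 155 mm ahead of it (bot.nose_length is the distance from the TCP to the fingertips, in m); z points along the fingers, y is the line along which they close (so a half turn about z gives the same grasp; the last joint's range is limited). The gripper opens to 85 mm and grips with 20 to 120 N. Pads are 22 mm wide; open, the fingers measure 114 mm over their backs; the gripper's body (76 mm by 85 mm) begins 54 mm behind the grasp point. The pads swing forward as they close: fully open they stand 13 mm farther back than shut.
Start: joints at [1.065, 0.104, 0.097, 1.564, 0, 1.353], TCP at [0.17, 0.575, 0.405] pointing down, gripper open.
Joint ranges: [-2.99, 2.99], [-0.84, 1.86], [-1.1, 1.16], [-1.84, 2.11], [-1.51, 1.56], [-3.14, 3.14]. Speed limits (rad/s): [2.22, 2.22, 2.57, 3.14, 3.14, 3.14].

## Interface

Orientations are given as a rotation vector (axis times angle).
In Python, from workcell import bot, capture, get_calibration, finder gives the robot as it stands.
- The arm moves only by the tool drive_tool, never from a script. Its argument "series" is one flat list of numbers, 7 for each row, row after row: the shift along the tool's x, y, z in mm, then the turn, a rotation vector about the tool's x, y, z in rad, then the finger opening in mm, from 0 to 85.4. A call has 1 to 5 rows; each row shifts and turns the commanded pose from where the row before left it, along the tool's axes as they then stand; what a row does not reach is not made up. A row lasts 1/8 s, in which the tool goes at most 62.5 mm and 10.7 degrees, less where a joint would pass 70% of its speed; a pose out of reach is approached as far as the arm can. A call is refused whole if a number of a shift passes 62.5 or a number of a turn 0.188, either way. A call with a gripper value outside its range is refused whole. The fingers move at their own pace and stop on an object; the grip force is fixed at half the most. Time passes only in rows, so rows that do not move let the fingers close. It gives the time, the measured TCP pose, the force, the opening and the grip force at its end, in the units of the state.
- bot.sense(): the state, without advancing time (a new reading comes with each control period).
- capture(name): name is "scene" or "top"; returns (picture, depth): 384x512x3 uint8, red, green, blue; 384x512 float32, m along the optical axis (not along the pixel's ray), 0 where there is no reading.
- get_calibration(name): a dict with "intrinsics" (3x3 intrinsics, pixels), "k1" (the pictures are not rectified: a ray, as slopes to the right and down, at radius r is drawn at 1 + k1 r^2 times it, then the intrinsics apply), "T" (4x4, takes a point from camera to world coordinates). Camera axes: x right, y down, z forward; pixel columns grow to the right and rows downward; lengths in m; the calibration is good to about 2 mm. A picture is of the moment at which its call begins. get_calibration takes no time and is no camera call.
- bot.finish_job(): hands the job in; it is judged then, once.
Trained networks look in the newest picture that a camera, given by its name, has taken for a name from the list of things; names that differ only in an ending like _2 or _b are one class to them, and where a whole thing is asked for, a point or a joint stands for the part that bears it (a point fixed in the world has none). Each returns a list of dicts, best first, with "confidence" (0 to 1); they miss things now and then, are a little off and sometimes report something else, mostly with a low value. They report only what shows in the picture. A call takes as long as a camera call. They do not tell look-alikes from the thing itself.
- finder.masks_of(name, camera): "mask" (384x512 bool, what is visible of it) and "bbox" ([left, top, right, bottom] in pixels, round what is visible of it).
- finder.pinpoint(name, camera): "point" ([column, row] in pixels: a listed point, or the origin of a listed thing).
The state is a dict: "clock": time; "qpos": joint angles; "joint_vel": joint speeds; "effort": joint torques, N m; "ee_pos": TCP position; "orientation": TCP orientation; "contact_force": force on the tool from outside, world axes, zero at the start; "moment": the same for the moment, N m; "gripper_width": opening from 0.0 (shut) to 1.0 (fully open); "grasp_force": force on a finger pad.
Only numpy, scipy, OpenCV 4.12 (cv2) and the standard library are available. Lean on these libraries where they do the work, as an engineer would, in place of code of your own. Each camera call takes 0.05 s, during which the arm holds its last target. There are 200 camera calls.

## Task

With the topping shaker standing on the counter, turn the dial on its lid all the way to the largest opening, shake all six sugar pearls out into the round dish, and stand the shaker upright on the counter again with its dial turned back to closed. Then dip each cake pop that is there, foot down, among the pearls in the dish, one after another from the widest to the narrowest, and stand each upright on the wooden board. Keep all the pearls in the dish, and leave the bell, the timer and the jar at the back where they are.

Things in the scene. Friction and masses are not known exactly. Their poses are not given: they have to be found in the camera images.
- shaker: loose topping shaker, 0.35 kg: clear box (x +-30, y -40 to +34 mm), grey lid, top 80 mm up. Origin: underside, below the dial axis; z up, handle along -x, pouring side -y. An inner chute slopes from the floor at y=+11 mm to the lid's -y edge, 34 deg off upright: with the dial at its largest, pearls roll out over that edge when tipped 80-95 deg about the handle towards -y; shakes help
- shaker_handle (a point): grip point on the axis of the shaker's round handle (16 mm thick, reaching 36 to 128 mm from the dial axis, its axis 58 mm above the underside), 85 mm from the dial axis; axes as the shaker's. Being round, it can be gripped from straight above or with the gripper leaning sideways
- shaker_lip (a point): middle of the lid's edge over which the pearls leave: x=0, y=-38, z=80 mm in the shaker's frame
- dial_bar (a point): middle of the black grip bar on the dial (44 mm long along this point's x, 12 mm thick along its y, 22 mm high), 94.5 mm above the counter, on the dial's upright axis, its top 11 mm higher; turns with the dial, at joint 0 its axes are the shaker's
- dial (a joint): angle of the dial on the shaker's lid, rad: 0 = other end stop, solid part over the lid's window (closed), about 0.85 = only fine holes over it, 2.2 = end stop, the one large opening (sector of 104 deg, 37 mm radius) over it; grows anticlockwise seen from above. Light friction (0.015 N m), stays where it is left
- dish: round flat-floored dark steel dish, loose, 0.55 kg, 136 mm outer and 128 mm inner diameter at the rim, 50 mm high, floor 5 mm thick; empty at the start; origin at the centre of the underside, z up
- board: fixed wooden serving board, 95 mm along its x, 250 mm along its y, 14 mm thick; origin at the centre of its underside, z up, its top at z = 14 mm
- pop_wide: cake pop, loose, 0.11 kg, or absent (None): wide one of three sizes; flat-bottomed chocolate cake 60 mm across and 40 mm high standing on the counter, with a round wooden stick 12 mm thick upright out of its top, 120 mm high in all; origin at the centre of its flat foot, z up along the stick. Grip it by the stick
- pop_middle: cake pop, loose, 0.11 kg, or absent (None): middle one of three sizes; flat-bottomed chocolate cake 50 mm across and 36 mm high standing on the counter, with a round wooden stick 12 mm thick upright out of its top, 120 mm high in all; origin at the centre of its flat foot, z up along the stick. Grip it by the stick
- pop_narrow: cake pop, loose, 0.11 kg, or absent (None): narrow one of three sizes; flat-bottomed chocolate cake 42 mm across and 32 mm high standing on the counter, with a round wooden stick 12 mm thick upright out of its top, 120 mm high in all; origin at the centre of its flat foot, z up along the stick. Grip it by the stick
- bell: bystander, loose: counter bell, 82 mm wide, 58 mm high; origin at the centre of the underside; not to be disturbed
- timer: bystander, loose: kitchen timer, 63 mm wide, 52 mm high; origin at the centre of the underside; not to be disturbed
- jar: bystander, loose: preserve jar, 57 mm wide, 77 mm high, at the back; origin at the centre of the underside; not to be disturbed
- pearl0_center (a point): centre of sugar pearl 1 of 6: white ball of 16 mm, 12 g, rolls only a little on the counter; starts in the shaker
- pearl1_center (a point): centre of sugar pearl 2 of 6: white ball of 16 mm, 12 g, rolls only a little on the counter; starts in the shaker
- pearl2_center (a point): centre of sugar pearl 3 of 6: white ball of 16 mm, 12 g, rolls only a little on the counter; starts in the shaker
- pearl3_center (a point): centre of sugar pearl 4 of 6: white ball of 16 mm, 12 g, rolls only a little on the counter; starts in the shaker
- pearl4_center (a point): centre of sugar pearl 5 of 6: white ball of 16 mm, 12 g, rolls only a little on the counter; starts in the shaker
- pearl5_center (a point): centre of sugar pearl 6 of 6: white ball of 16 mm, 12 g, rolls only a little on the counter; starts in the shaker
There are look-alikes about, which are no part of the job. What is shaped like the pop_middle but pink is not meant.

How it is judged:
By the outcome, as a careful person would: the job done as asked, in the order asked, and still so for the second after the job is handed in, with the robot touching nothing.
Of pop_wide, pop_middle, pop_narrow only 2 to 3 are there at a start; the rules pass over those that are not, and their reading is None.
At some moment in a run one of dish may be knocked a few centimetres aside while the robot is not near it.
It also fails if it takes over 210 s, if anything falls off the work surface, if the arm or the gripper's body presses on something with over 40 N, if the wrist force passes 120 N, or if a joint passes its speed limit or range.

## Working session

There is one attempt and no reset: what is moved stays moved. The work goes in short steps, Python scripts to look and compute and a tool call to move; the robot and the scene stay as the last step left them, time stands still between calls to the robot, and variables do not carry over. Pictures are saved under pics/ and viewed, at most 14 in all, crops included, and the job is handed in when it is done.

Besides the shell and the picture viewer there is one more tool, called after "Emit:" as name(argument=value, ...), one argument or row to a line, values as JSON. drive_tool: Moves the arm, as the interface text tells. Its arguments: {"type":"object","properties":{"series":{"type":"array"}},"required":["series"]}

```bash
mkdir -p pics; ls
cat > h.py <<'E'
import numpy as np, cv2
from workcell import bot, capture, get_calibration, finder
from scipy.spatial.transform import Rotation as R
def ray(cam,px):
    c=get_calibration(cam);K=c["intrinsics"];k=c["k1"]
    d=np.array([(px[0]-K[0][2])/K[0][0],(px[1]-K[1][2])/K[1][1]]);u=d.copy()
    for _ in range(20): u=d/(1+k*(u@u))
    return np.array(c["T"]),np.array([u[0],u[1],1.])
def at_z(cam,px,z):
    T,r=ray(cam,px);d=T[:3,:3]@r;o=T[:3,3];return o+d*(z-o[2])/d[2]
def at_d(cam,px,dep):
    T,r=ray(cam,px);return T[:3,:3]@(r*dep)+T[:3,3]
def cloud(cam,dep,mask):
    return np.array([at_d(cam,(c,r),dep[r,c]) for r,c in zip(*np.nonzero(mask&(dep>0)))])
def proj(cam,p):
    c=get_calibration(cam);q=np.linalg.inv(c["T"])@np.append(p,1);u=q[:2]/q[2];u=u*(1+c["k1"]*(u@u))
    return (np.array(c["intrinsics"])@np.append(u,1))[:2]
def st():
    s=bot.sense();print("t",round(s["clock"],2),"p",np.round(s["ee_pos"],4),"rv",np.round(s["orientation"],3),"F",np.round(s["contact_force"],1),"w",round(s["gripper_width"],3),"g",np.round(s["grasp_force"],1));return s
E
python3 - <<'E'
from h import *
s=st();print(bot.nose_length,s["qpos"])
ims=[]
for cam in("scene","top"):
    im,d=capture(cam);cv2.imwrite(f"pics/{cam}0.png",im[:,:,::-1]);np.save(cam+"0.npy",d)
    T=np.array(get_calibration(cam)["T"]);print(cam,T.round(3).tolist())
    for n,z in [("shaker",0),("shaker_handle",.058),("dial_bar",.0945),("shaker_lip",.08),("dish",0),("board",0),("pop_wide",0),("pop_middle",0),("pop_narrow",0),("bell",0),("timer",0),("jar",0)]:
        for r in finder.pinpoint(n,cam)[:3]:
            print(n,round(r["confidence"],2),np.round(r["point"]),at_z(cam,r["point"],z).round(3)[:2])
E
```

```text
pics
t 0.0 p [0.1702 0.5752 0.4039] rv [-4.500e-01 -3.109e+00  2.000e-03] F [0.1 0.  0.3] w 0.998 g 0.0
0.1734 [1.06531233e+00 1.04701170e-01 9.64656520e-02 1.56393778e+00
 1.49059154e-05 1.35311546e+00]
scene [[0.714, -0.525, 0.462, 0.068], [-0.7, -0.553, 0.452, -0.518], [0.018, -0.646, -0.763, 0.931], [0.0, 0.0, 0.0, 1.0]]
shaker 0.89 [168. 182.] [0.486 0.24 ]
shaker_handle 0.84 [144. 185.] [0.406 0.226]
shaker_handle 0.39 [176. 172.] [0.499 0.209]
dial_bar 0.68 [165. 165.] [0.476 0.218]
dial_bar 0.41 [292. 208.] [ 0.614 -0.124]
shaker_lip 0.72 [175. 169.] [0.493 0.199]
dish 0.74 [198. 224.] [0.453 0.06 ]
board 0.71 [296. 306.] [ 0.464 -0.282]
pop_wide 0.88 [322. 268.] [ 0.59  -0.259]
pop_middle 0.83 [325. 234.] [ 0.674 -0.2  ]
pop_middle 0.82 [237. 259.] [ 0.452 -0.094]
pop_narrow 0.89 [280. 247.] [ 0.557 -0.145]
pop_narrow 0.68 [291. 209.] [ 0.674 -0.078]
bell 0.79 [318. 203.] [ 0.745 -0.118]
timer 0.55 [293. 207.] [ 0.683 -0.077]
timer 0.28 [321. 202.] [ 0.754 -0.12 ]
jar 0.92 [351. 220.] [ 0.764 -0.219]
jar 0.23 [145. 188.] [0.425 0.266]
top [[-0.017, -0.984, 0.176, 0.408], [-1.0, 0.015, -0.01, 0.003], [0.008, -0.176, -0.984, 1.049], [0.0, 0.0, 0.0, 1.0]]
shaker 0.9 [173. 237.] [0.484 0.225]
shaker_handle 0.57 [168. 267.] [0.4   0.224]
dial_bar 0.78 [163. 235.] [0.481 0.23 ]
shaker_lip 0.92 [179. 233.] [0.488 0.191]
dish 0.56 [229. 243.] [0.464 0.065]
board 0.85 [352. 238.] [ 0.472 -0.285]
pop_middle 0.74 [284. 252.] [ 0.436 -0.089]
pop_middle 0.73 [352. 240.] [ 0.464 -0.283]
pop_middle 0.64 [316. 173.] [ 0.664 -0.188]
pop_narrow 0.56 [304. 208.] [ 0.559 -0.148]
bell 0.67 [290. 144.] [ 0.751 -0.117]
timer 0.88 [279. 172.] [ 0.668 -0.081]
timer 0.48 [179. 233.] [0.494 0.207]
jar 0.8 [324. 142.] [ 0.756 -0.217]
jar 0.45 [353. 239.] [ 0.469 -0.287]
```

Run:
```python
import cv2
for c in("scene","top"):
    im=cv2.imread(f"pics/{c}0.png"); cv2.imwrite(f"pics/{c}0b.png",cv2.resize(im,(800,600),interpolation=cv2.INTER_CUBIC))
im=cv2.imread("pics/scene0.png")[130:310,200:380];cv2.imwrite("pics/crop_pops.png",cv2.resize(im,(600,600),interpolation=cv2.INTER_CUBIC))
```

```text
(no output)
```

View pics/scene0b.png

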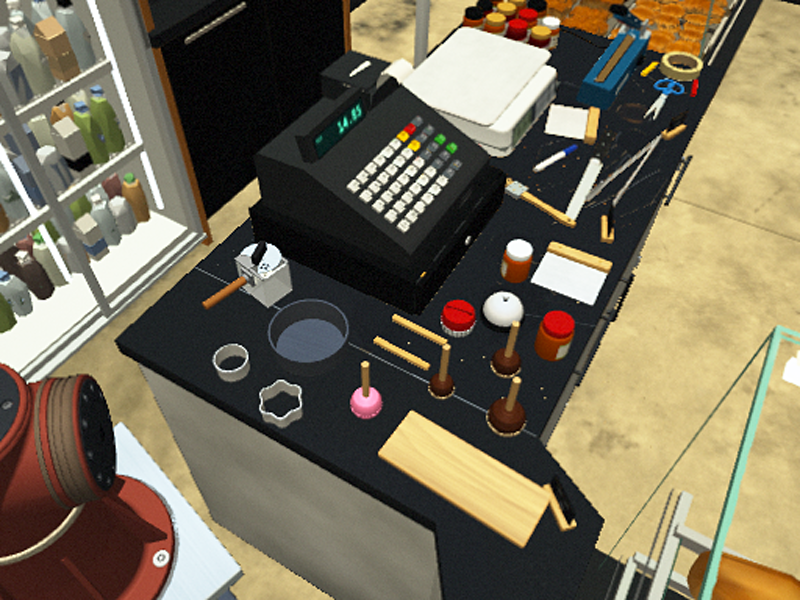

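View pics/top0b.png

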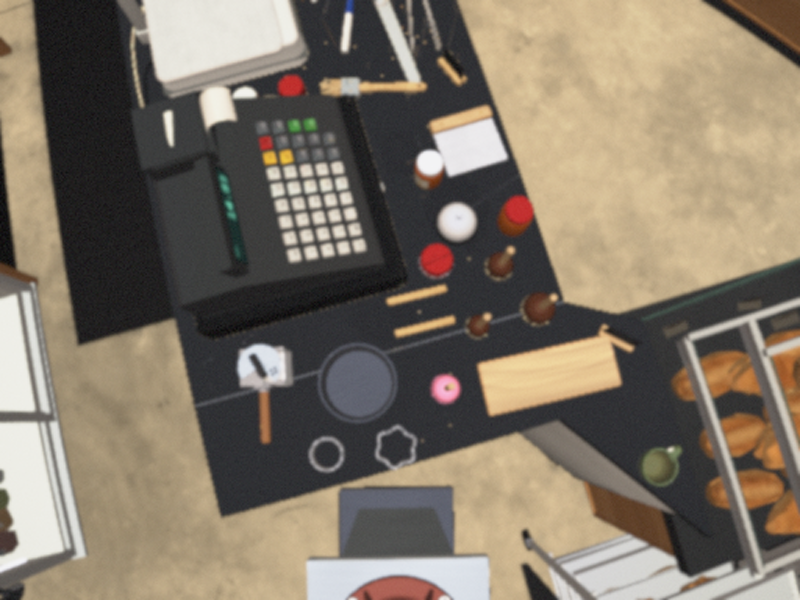

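View pics/crop_pops.png

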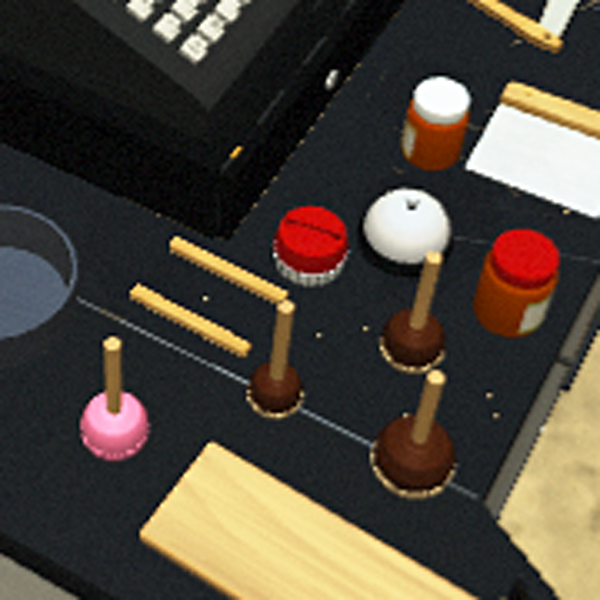

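Pops: wide is brown at scene px (322,268), middle brown at (325,234) and narrow brown at (280,247). The look-alike is the pink one at (237,259), to be left alone. Other look-alikes: a spare jar with a white lid at about (330,165), and two cutters at (148,232) and (180,258). The crop confirms three brown pops of different width. The dial bar is at (165,165). Next I refine with depth.

```bash
cat >> h.py <<'E'
def full(cam,d):
    c=get_calibration(cam);K=np.array(c["intrinsics"]);h,w=d.shape
    g=np.stack(np.meshgrid(np.arange(w),np.arange(h)),-1).reshape(-1,1,2).astype(float)
    u=cv2.undistortPoints(g,K,np.array([c["k1"],0,0,0.]))[:,0];T=np.array(c["T"])
    P=np.c_[u,np.ones(len(u))]*d.reshape(-1,1);P=P@T[:3,:3].T+T[:3,3];P[d.ravel()<=0]=np.nan
    return P.reshape(h,w,3)
def box(P,x0,x1,y0,y1,z0,z1):
    X,Y,Z=P[...,0],P[...,1],P[...,2]
    with np.errstate(invalid="ignore"): return (X>x0)&(X<x1)&(Y>y0)&(Y<y1)&(Z>z0)&(Z<z1)
def show(tag,Q):
    if len(Q)<4: print(tag,len(Q));return
    (c,s,a)=cv2.minAreaRect(Q[:,:2].astype(np.float32)*1000)
    v=np.linalg.eigh(np.cov(Q[:,:2].T));ax=v[1][:,1];
    print(tag,len(Q),"med",np.median(Q,0).round(4),"rect c",np.round(c),"s",np.round(s),"a",round(a,1),"main yaw",round(np.degrees(np.arctan2(ax[1],ax[0])),1))
E
python3 - <<'E'
from h import *
for cam in("scene","top"):
    d=np.load(cam+"0.npy");P=full(cam,d);print(cam)
    show("bar",P[box(P,.42,.54,.16,.28,.098,.115)])
    show("lid",P[box(P,.40,.54,.15,.30,.074,.086)])
    show("handle",P[box(P,.33,.442,.17,.28,.045,.075)])
    show("dishrim",P[box(P,.35,.56,-.03,.14,.042,.056)])
    show("dishfloor",P[box(P,.35,.56,-.03,.14,.002,.012)])
    show("board",P[box(P,.38,.56,-.45,-.14,.010,.020)])
    for n,x,y in(("wide",.59,-.259),("mid",.67,-.19),("narrow",.557,-.146)):
        show(n+" stick",P[box(P,x-.05,x+.05,y-.04,y+.04,.06,.125)])
        show(n+" cake",P[box(P,x-.04,x+.04,y-.04,y+.04,.012,.04)])
    Q=P[box(P,.5,.75,.0,.35,.06,.6)];print("register",Q[:,0].min().round(3),np.percentile(Q,[1,50,99],axis=0).round(3).tolist())
im=cv2.imread("pics/scene0.png")[140:200,130:200];cv2.imwrite("pics/crop_sh.png",cv2.resize(im,(700,600),interpolation=cv2.INTER_CUBIC))
E
```

```text
scene
bar 64 med [0.482  0.2238 0.1051] rect c [482. 225.] s [46. 12.] a 32.0 main yaw -148.1
lid 343 med [0.4776 0.2152 0.0826] rect c [484. 225.] s [75. 79.] a 2.7 main yaw 116.3
handle 185 med [0.3971 0.2176 0.0639] rect c [399. 220.] s [84. 18.] a 2.4 main yaw -176.9
dishrim 393 med [0.4563 0.0661 0.049 ] rect c [456.  65.] s [136. 134.] a 77.5 main yaw 58.4
dishfloor 1545 med [0.4584 0.0628 0.005 ] rect c [455.  55.] s [209. 169.] a 0.0 main yaw 160.9
board 4297 med [ 0.4673 -0.2937  0.0146] rect c [ 501. -297.] s [161. 297.] a 10.7 main yaw 101.6
wide stick 93 med [ 0.5828 -0.2657  0.0966] rect c [ 585. -264.] s [13. 11.] a 67.2 main yaw 107.8
wide cake 373 med [ 0.5734 -0.2713  0.0327] rect c [ 584. -264.] s [54. 58.] a 36.8 main yaw 120.3
mid stick 87 med [ 0.664  -0.1984  0.0966] rect c [ 667. -197.] s [12. 13.] a 74.0 main yaw 111.2
mid cake 245 med [ 0.6574 -0.2025  0.0306] rect c [ 665. -198.] s [46. 46.] a 87.0 main yaw 121.9
narrow stick 86 med [ 0.5529 -0.1542  0.097 ] rect c [ 555. -152.] s [12. 11.] a 54.4 main yaw 123.4
narrow cake 186 med [ 0.5489 -0.1573  0.0269] 
[... 669 characters left out ...]
] a 10.0 main yaw 102.4
wide stick 52 med [ 0.5854 -0.2611  0.1059] rect c [ 587. -264.] s [11. 12.] a 6.7 main yaw 62.1
wide cake 275 med [ 0.5806 -0.2544  0.0337] rect c [ 587. -262.] s [58. 58.] a 24.2 main yaw -140.2
mid stick 41 med [ 0.6671 -0.1946  0.1062] rect c [ 669. -195.] s [10. 10.] a 5.1 main yaw -146.2
mid cake 204 med [ 0.6625 -0.1915  0.0307] rect c [ 669. -196.] s [49. 45.] a 2.8 main yaw -150.3
narrow stick 38 med [ 0.5548 -0.1502  0.1089] rect c [ 556. -151.] s [10.  9.] a 88.6 main yaw -136.6
narrow cake 145 med [ 0.5525 -0.1477  0.0279] rect c [ 563. -143.] s [62. 38.] a 50.2 main yaw 53.9
register 0.5 [[0.511, 0.006, 0.071], [0.65, 0.202, 0.197], [0.748, 0.342, 0.282]]
```

View pics/crop_sh.png

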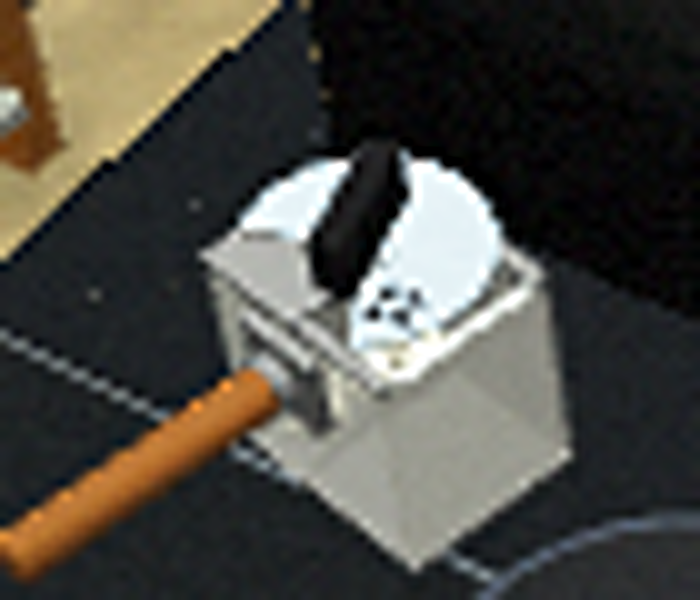

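```bash
cat >> h.py <<'E'
def go(g,yaw_y=None,tilt=0,pr=True):
    """to grasp point g with tool down, tool y at yaw (deg): print tool-frame shift mm and turn"""
    s=bot.sense();r=R.from_rotvec(s["orientation"]);p=np.array(s["ee_pos"])
    gp=p+r.apply([0,0,.155]); y=r.apply([0,1,0]);cy=np.degrees(np.arctan2(y[1],y[0]))
    print("grasp pt",gp.round(4),"tool y yaw",round(cy,1),"tooldir",r.apply([0,0,1]).round(3),"q",np.round(s["qpos"],2),"F",np.round(s["contact_force"],1),"w",round(s["gripper_width"],3),"g",round(float(s["grasp_force"]),1),"t",round(s["clock"],2))
    if g is not None:
        if yaw_y is None: print("shift",(r.inv().apply(np.array(g)-gp)*1000).round(1))
        else:
            yy=np.radians(yaw_y);Y=np.array([np.cos(yy),np.sin(yy),0]);Z=np.array([0,0,-1.])
            if tilt: Z=R.from_rotvec(np.radians(tilt)*np.array([Y[1],-Y[0],0])).apply(Z);Y=R.from_rotvec(np.radians(tilt)*np.array([Y[1],-Y[0],0])).apply(Y)
            t=R.from_matrix(np.c_[np.cross(Y,Z),Y,Z]);tc=np.array(g)-t.apply([0,0,.155])
            print("TCP shift",(r.inv().apply(tc-p)*1000).round(1),"turn",(r.inv()*t).as_rotvec().round(3))
E
python3 - <<'E'
from h import *
go([.483,.225,.0945],None)
go([.483,.225,.0945],120.5);go([.483,.225,.0945],-59.5)
P=full("top",np.load("top0.npy"))
for y in np.arange(.14,.34,.04):
    Q=P[box(P,.51,.8,y,y+.04,.03,.6)];
    for z in(.03,.1,.2): 
        q=Q[Q[:,2]>z]; print(y.round(2),z,q[:,0].min().round(3) if len(q) else None,end="; ")
E
```

```text
grasp pt [0.1703 0.5754 0.2497] tool y yaw 73.5 tooldir [ 0.  0. -1.] q [1.07 0.1  0.1  1.56 0.   1.35] F [ 0.6 -0.3 -0.6] w 1.002 g 0.0 t 1.3
shift [-399.3 -247.2  155.2]
grasp pt [0.1703 0.5754 0.2497] tool y yaw 73.5 tooldir [ 0.  0. -1.] q [1.07 0.1  0.1  1.56 0.   1.35] F [ 0.6 -0.3 -0.6] w 1.002 g 0.0 t 1.3
TCP shift [-399.3 -247.2  155.2] turn [ 0.    0.   -0.82]
grasp pt [0.1703 0.5754 0.2497] tool y yaw 73.5 tooldir [ 0.  0. -1.] q [1.07 0.1  0.1  1.56 0.   1.35] F [ 0.6 -0.3 -0.6] w 1.002 g 0.0 t 1.3
TCP shift [-399.3 -247.2  155.2] turn [ 0.    -0.     2.321]
0.14 0.03 0.579; 0.14 0.1 0.587; 0.14 0.2 0.602; 0.18 0.03 0.51; 0.18 0.1 0.577; 0.18 0.2 0.59; 0.22 0.03 0.511; 0.22 0.1 0.569; 0.22 0.2 0.579; 0.26 0.03 0.512; 0.26 0.1 0.555; 0.26 0.2 0.569; 0.3 0.03 0.538; 0.3 0.1 0.544; 0.3 0.2 0.564;
```

Emit:
drive_tool(
  series=[-60,-37,0,0,0,0,60,-60,-37,0,0,0,0,60,-60,-37,0,0,0,0,60,-60,-37,0,0,0,0,60,-60,-37,0,0,0,0,60],
)

```text
clock: 1.92
ee_pos: [0.3798, 0.3409, 0.405]
orientation: [0.45, 3.108, 0.001]
contact_force: [1.2, 0.9, 0.2]
gripper_width: 0.703
grasp_force: 0.0
```

Emit:
drive_tool(
  series=[-60,-37,0,0,0,0,60,-39,-25,0,0,0,0,60,0,0,10,0,0,-0.164,60,0,0,10,0,0,-0.164,60,0,0,10,0,0,-0.164,60],
)

```text
clock: 2.55
ee_pos: [0.4509, 0.2607, 0.3745]
orientation: [-0.328, 3.124, 0.0]
contact_force: [0.0, 0.1, 0.6]
gripper_width: 0.699
grasp_force: 0.0
```

Emit:
drive_tool(
  series=[0,0,20,0,0,-0.164,60,0,0,20,0,0,-0.164,60,0,0,20,0,0,0,60,0,0,0,0,0,0,60],
)

```text
clock: 3.05
ee_pos: [0.4502, 0.2608, 0.3131]
orientation: [0.82, -3.03, -0.0]
contact_force: [-0.1, -0.1, -0.3]
gripper_width: 0.705
grasp_force: 0.0
```

Run:
```python
from h import *
go([.483,.225,.106],120.5)
```

```text
grasp pt [0.4498 0.2607 0.1581] tool y yaw 120.3 tooldir [-0.003 -0.001 -1.   ] q [ 0.27 -0.14 -0.31  1.4   0.   -0.26] F [-0.1 -0.1 -0.3] w 0.705 g 0.0 t 3.05
TCP shift [-10.4 -47.5  52. ] turn [ 0.001 -0.003 -0.004]
```

Emit:
drive_tool(
  series=[-5,-24,0,0,0,0,45,-5,-23,0,0,0,0,45,0,0,0,0,0,0,45],
)

```text
clock: 3.42
ee_pos: [0.4842, 0.2247, 0.3156]
orientation: [-0.82, 3.031, -0.0]
contact_force: [0.4, 0.4, -0.9]
gripper_width: 0.527
grasp_force: 0.0
```

Run:
```python
from h import *
go([.483,.225,.106],120.5)
```

```text
grasp pt [0.4844 0.2248 0.1606] tool y yaw 120.3 tooldir [ 0.001  0.    -1.   ] q [ 0.19 -0.1  -0.27  1.4  -0.   -0.34] F [ 0.4  0.4 -0.9] w 0.527 g 0.0 t 3.42
TCP shift [ 1.   0.9 54.6] turn [-0.     0.001 -0.004]
```

Emit:
drive_tool(
  series=[1,1,27,0,0,0,45,0,0,27,0,0,0,45,0,0,0,0,0,0,0,0,0,0,0,0,0,0,0,0,0,0,0,0,0],
)

```text
clock: 4.05
ee_pos: [0.4822, 0.2261, 0.2619]
orientation: [-0.825, 3.03, -0.0]
contact_force: [0.8, -0.3, -1.6]
gripper_width: 0.124
grasp_force: 63.5
```

Emit:
drive_tool(
  series=[0,0,0,0,0,0,0,0,0,0,0,0,0,0],
)

```text
clock: 4.3
ee_pos: [0.4823, 0.2259, 0.2618]
orientation: [-0.825, 3.029, -0.001]
contact_force: [1.1, -2.0, 5.2]
gripper_width: 0.119
grasp_force: 64.4
```

Run:
```python
from h import *
go([.483,.225,.106],120.5);print(bot.sense()["moment"])
```

```text
grasp pt [0.4826 0.2259 0.1068] tool y yaw 120.5 tooldir [ 0.002  0.    -1.   ] q [ 0.19 -0.08 -0.35  1.3  -0.   -0.34] F [ 1.1 -2.   5.2] w 0.119 g 64.4 t 4.3
TCP shift [-0.1 -1.1  0.8] turn [-0.001  0.002 -0.   ]
[-0.27486452 -0.00776928  0.08402201]
```

Emit:
drive_tool(
  series=[0,0,0,0,0,-0.17,0,0,0,0,0,0,-0.17,0,0,0,0,0,0,-0.17,0,0,0,0,0,0,-0.17,0,0,0,0,0,0,-0.17,0],
)

```text
clock: 4.92
ee_pos: [0.4828, 0.2257, 0.2621]
orientation: [-2.007, 2.414, -0.004]
contact_force: [2.2, -3.4, 4.9]
gripper_width: 0.123
grasp_force: 64.3
```

Emit:
drive_tool(
  series=[0,0,0,0,0,-0.17,0,0,0,0,0,0,-0.17,0,0,0,0,0,0,-0.17,0,0,0,0,0,0,-0.17,0,0,0,0,0,0,0,0],
)

```text
clock: 5.55
ee_pos: [0.483, 0.2257, 0.2622]
orientation: [-2.695, 1.612, -0.006]
contact_force: [4.3, -2.8, 5.0]
gripper_width: 0.119
grasp_force: 64.4
```

Run:
```python
from h import *
go([.483,.225,.106],218.5);print(bot.sense()["moment"])
P=full("scene",capture("scene")[1]);show("handle",P[box(P,.33,.442,.17,.28,.045,.066)])
```

```text
grasp pt [0.4837 0.2256 0.1072] tool y yaw -151.8 tooldir [ 0.004 -0.    -1.   ] q [ 0.19 -0.08 -0.35  1.3  -0.   -1.87] F [ 4.3 -2.8  5. ] w 0.119 g 64.4 t 5.55
TCP shift [0.6 0.3 1.2] turn [-0.003 -0.003 -0.179]
[-0.80534308 -0.96708554  0.0229455 ]
handle 157 med [0.3954 0.218  0.0623] rect c [398. 222.] s [87. 20.] a 3.7 main yaw -177.2
```

Emit:
drive_tool(
  series=[0,0,0,0,0,-0.09,0,0,0,0,0,0,-0.08,0,0,0,0,0,0,0,0],
)

```text
clock: 5.98
ee_pos: [0.483, 0.2257, 0.2622]
orientation: [-2.821, 1.38, -0.006]
contact_force: [3.4, -3.4, 5.2]
gripper_width: 0.123
grasp_force: 64.4
```

Run:
```python
from h import *
go([.483,.225,.106],218.5);print(bot.sense()["moment"])
P=full("scene",capture("scene")[1]);show("handle",P[box(P,.33,.442,.17,.28,.045,.066)])
```

```text
grasp pt [0.4836 0.2256 0.1072] tool y yaw -142.1 tooldir [ 0.004 -0.    -1.   ] q [ 0.19 -0.08 -0.35  1.3  -0.   -2.04] F [ 3.4 -3.4  5.2] w 0.123 g 64.4 t 5.97
TCP shift [0.5 0.5 1.2] turn [-0.003 -0.003 -0.011]
[-0.68440535 -1.00674043  0.00474574]
handle 160 med [0.397  0.2176 0.0624] rect c [399. 222.] s [87. 18.] a 2.3 main yaw -176.7
```

Emit:
drive_tool(
  series=[0,0,0,0,0,-0.06,0,0,0,0,0,0,-0.06,0,0,0,0,0,0,0,0],
)

```text
clock: 6.4
ee_pos: [0.4822, 0.2263, 0.2617]
orientation: [-2.898, 1.208, -0.001]
contact_force: [0.8, 2.5, 6.3]
gripper_width: 0.121
grasp_force: 64.5
```

Run:
```python
from h import *
go([.483,.225,.106],218.5);print(bot.sense()["moment"])
P=full("scene",capture("scene")[1]);show("handle",P[box(P,.33,.442,.17,.28,.045,.066)])
```

```text
grasp pt [0.4825 0.2266 0.1067] tool y yaw -135.3 tooldir [ 0.002  0.002 -1.   ] q [ 0.19 -0.08 -0.35  1.3   0.   -2.16] F [0.8 2.5 6.3] w 0.121 g 64.5 t 6.4
TCP shift [1.5 0.4 0.7] turn [-0.002  0.     0.109]
[ 0.47770449 -0.0289657   0.03406717]
handle 136 med [0.3958 0.2111 0.0628] rect c [398. 214.] s [88. 16.] a 8.1 main yaw -171.6
```

```bash
cat >> h.py <<'E'
def toolR(psi,al):
    p=np.radians(psi);h=np.array([np.cos(p),np.sin(p),0]);Y=np.array([-h[1],h[0],0]);Z=np.array([0,0,-1.])
    b=R.from_matrix(np.c_[np.cross(Y,Z),Y,Z]);return R.from_rotvec(np.radians(al)*h)*b
def pose():
    s=bot.sense();r=R.from_rotvec(s["orientation"]);return np.array(s["ee_pos"])+r.apply([0,0,.155]),r
def plan(wps,w,mm=40,rad=.15,start=None):
    """wps: (grasp xyz, psi, alpha); psi=yaw of tool y minus 90. prints rows, returns end"""
    g,r=start or pose();n=0;out=[]
    for (G,psi,al) in wps:
        T=toolR(psi,al);G=np.array(G);rv=(r.inv()*T).as_rotvec()
        N=max(1,int(np.ceil(max(np.linalg.norm(G-g)*1000/mm,np.linalg.norm(rv)/rad))))
        g0,r0=g,r
        for i in range(1,N+1):
            r1=r0*R.from_rotvec(rv*i/N);g1=g0+(G-g0)*i/N
            sh=r.inv().apply((g1-r1.apply([0,0,.155]))-(g-r.apply([0,0,.155])))*1000
            dr=(r.inv()*r1).as_rotvec()
            sh=sh.round(0);dr=dr.round(3)
            tc=g-r.apply([0,0,.155])+r.apply(sh/1000);r=r*R.from_rotvec(dr);g=tc+r.apply([0,0,.155])
            out.append([*map(int,sh),*map(float,dr),w])
        out.append("--")
    k=[]
    for o in out:
        print(o if o=="--" else ", ".join("%g"%v for v in o))
    return g,r
E
python3 - <<'E'
from h import *
s=pose()
g=s[0]
e=plan([(g+[0,0,.05],134.7,0),([.4034,.2145,.18],8.6,0),([.4034,.2145,.18],8.6,-55)],45,rad=.18,start=s)
E
```

```text
0, 0, -25, -0.001, 0, 0, 45
0, 0, -25, -0.001, 0, 0, 45
--
-4, 5, -2, -0, 0, 0.169, 45
-2, 5, -2, -0, 0, 0.17, 45
-2, 6, -1, -0, 0, 0.169, 45
-1, 6, -2, -0, 0, 0.169, 45
1, 6, -2, -0, 0, 0.17, 45
1, 7, -2, 0, 0, 0.169, 45
2, 5, -2, 0, 0, 0.169, 45
3, 5, -1, 0, 0, 0.17, 45
4, 5, -2, 0, 0, 0.169, 45
5, 4, -2, 0, 0, 0.169, 45
6, 3, -2, 0, 0, 0.17, 45
5, 2, -1, 0, 0, 0.169, 45
6, 1, -2, 0, 0, 0.169, 45
--
0, 25, 2, 0.16, 0, 0, 45
0, 24, 2, 0.16, 0, 0, 45
0, 25, 2, 0.16, 0, 0, 45
0, 25, 2, 0.16, 0, -0, 45
0, 24, 2, 0.16, 0, -0, 45
0, 25, 2, 0.16, 0, -0, 45
--
```

Emit:
drive_tool(
  series=[0,0,0,0,0,0,50,0,0,0,0,0,0,50,0,0,0,0,0,0,50,0,0,-30,0,0,0,45,0,0,-30,0,0,0,45],
)

```text
clock: 7.08
ee_pos: [0.4816, 0.2258, 0.321]
orientation: [2.899, -1.208, -0.002]
contact_force: [0.1, -0.0, 1.0]
gripper_width: 0.523
grasp_force: 0.0
```

Emit:
drive_tool(
  series=[-4,5,-2,0,0,0.169,45,-2,5,-2,0,0,0.17,45,-2,6,-1,0,0,0.169,45,-1,6,-2,0,0,0.169,45,1,6,-2,0,0,0.17,45],
)

```text
clock: 7.7
ee_pos: [0.4518, 0.2209, 0.3296]
orientation: [2.141, -2.299, -0.0]
contact_force: [-0.3, -0.1, 0.6]
gripper_width: 0.525
grasp_force: 0.0
```

Emit:
drive_tool(
  series=[1,7,-2,0,0,0.169,45,2,5,-2,0,0,0.169,45,3,5,-1,0,0,0.17,45,4,5,-2,0,0,0.169,45,5,4,-2,0,0,0.169,45],
)

```text
clock: 8.32
ee_pos: [0.421, 0.2171, 0.3386]
orientation: [1.008, -2.975, -0.0]
contact_force: [0.6, -0.6, 0.1]
gripper_width: 0.528
grasp_force: 0.0
```

Emit:
drive_tool(
  series=[6,3,-2,0,0,0.17,45,5,2,-1,0,0,0.169,45,6,1,-2,0,0,0.169,45,0,0,0,0,0,0,45],
)

```text
clock: 8.82
ee_pos: [0.4031, 0.2144, 0.3438]
orientation: [-0.239, 3.132, 0.0]
contact_force: [-0.3, -0.5, 0.1]
gripper_width: 0.525
grasp_force: 0.0
```

Emit:
drive_tool(
  series=[0,25,2,0.16,0,0,45,0,24,2,0.16,0,0,45,0,25,2,0.16,0,0,45,0,25,2,0.16,0,0,45,0,24,2,0.16,0,0,45],
)

```text
clock: 9.45
ee_pos: [0.3867, 0.325, 0.2967]
orientation: [-0.221, 2.829, -1.203]
contact_force: [-0.3, -0.8, -0.5]
gripper_width: 0.527
grasp_force: 0.0
```

Emit:
drive_tool(
  series=[0,25,2,0.16,0,0,45,0,0,0,0,0,0,45],
)

```text
clock: 9.7
ee_pos: [0.3834, 0.3403, 0.2723]
orientation: [-0.219, 2.722, -1.426]
contact_force: [-0.3, 0.1, 0.3]
gripper_width: 0.526
grasp_force: 0.0
```

Run:
```python
from h import *
im,d=capture("scene");cv2.imwrite("pics/s1.png",cv2.resize(im[100:260,90:290,::-1],(750,600),interpolation=cv2.INTER_CUBIC))
P=full("scene",d);show("handle",P[box(P,.33,.442,.17,.28,.045,.066)])
P=full("top",capture("top")[1]);show("handle",P[box(P,.33,.442,.17,.28,.045,.066)]);show("dishrim",P[box(P,.35,.56,-.03,.14,.042,.056)])
go(None)
plan([([.4034,.2145,.058],8.6,-55)],45,mm=30)
```

```text
handle 144 med [0.3955 0.211  0.0632] rect c [397. 215.] s [87. 19.] a 10.4 main yaw -171.4
handle 134 med [0.394  0.2124 0.0636] rect c [399. 215.] s [87. 18.] a 7.9 main yaw -171.3
dishrim 304 med [0.4604 0.0689 0.0498] rect c [457.  65.] s [132. 134.] a 89.1 main yaw 84.1
grasp pt [0.4035 0.2144 0.1884] tool y yaw 99.0 tooldir [ 0.123 -0.809 -0.575] q [ 0.65  0.33 -0.03  1.82 -0.8   0.76] F [-0.5  0.   0.2] w 0.531 g 0.0 t 9.8
0, 21, 15, 0, 0, 0.001, 45
0, 22, 15, 0.001, 0, 0, 45
0, 21, 15, 0, 0, 0.001, 45
0, 22, 15, 0.001, 0.001, 0.001, 45
0, 21, 15, 0, -0, 0.001, 45
--
```

Run:
```python
from h import *
d=np.array([.123,-.809,-.575]);G=np.array([.4034,.2145,.058])
plan([(G-.065*d,8.6,-55),(G,8.6,-55)],45,mm=35)
```

```text
0, 27, 2, 0.001, 0, 0.001, 45
0, 27, 3, 0, 0, 0.001, 45
0, 26, 2, 0.001, 0.001, 0.001, 45
0, 27, 3, 0, -0, 0.001, 45
--
0, 0, 32, 0, -0, -0, 45
0, 0, 33, 0, -0, -0, 45
--
```

View pics/s1.png

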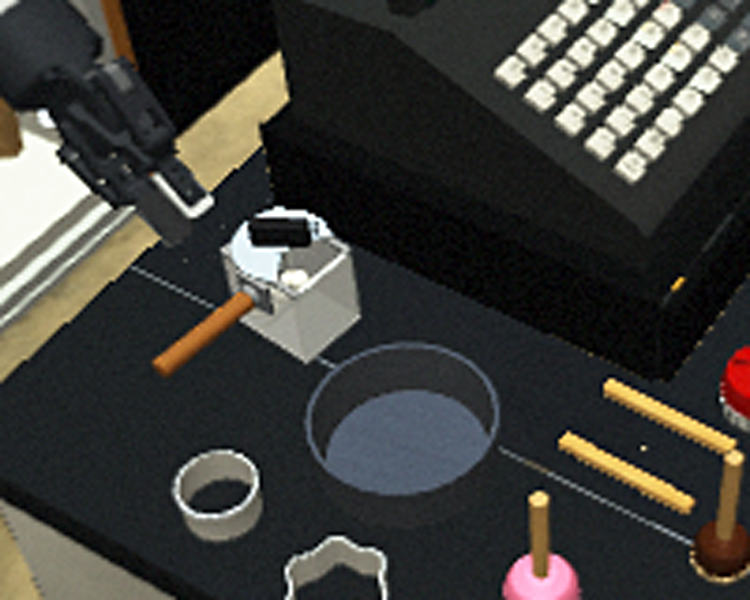

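The picture shows the window fully open on the pouring side, at about crop px (300,270), with white pearls in it. The gripper is leaning at upper left and clear of everything.

Emit:
drive_tool(
  series=[0,27,2,0,0,0,45,0,27,3,0,0,0,45,0,26,2,0,0,0,45,0,27,3,0,0,0,45,0,0,0,0,0,0,45],
)

```text
clock: 10.42
ee_pos: [0.3766, 0.3922, 0.1856]
orientation: [-0.206, 2.721, -1.411]
contact_force: [0.3, -0.0, 1.0]
gripper_width: 0.522
grasp_force: 0.0
```

Emit:
drive_tool(
  series=[0,0,32,0,0,0,45,0,0,33,0,0,0,45,0,0,0,0,0,0,45],
)

```text
clock: 10.8
ee_pos: [0.3849, 0.3379, 0.1486]
orientation: [-0.202, 2.72, -1.413]
contact_force: [-0.2, -0.1, 0.9]
gripper_width: 0.526
grasp_force: 0.0
```

Run:
```python
from h import *
go(None);plan([([.4034,.2145,.058],8.6,-55)],45)
```

```text
grasp pt [0.4037 0.2125 0.0595] tool y yaw 98.5 tooldir [ 0.122 -0.809 -0.575] q [ 0.65  0.47 -0.1   1.6  -0.8   0.76] F [-0.2 -0.1  0.9] w 0.526 g 0.0 t 10.8
0, 3, -1, 0.002, -0, -0.001, 45
--
```

Emit:
drive_tool(
  series=[0,2,-1,0,0,0,45,0,0,0,0,0,0,0,0,0,0,0,0,0,0,0,0,0,0,0,0,0,0,0,0,0,0,0,0],
)

```text
clock: 11.42
ee_pos: [0.384, 0.3422, 0.1469]
orientation: [-0.207, 2.717, -1.415]
contact_force: [-2.5, 0.7, 7.6]
gripper_width: 0.163
grasp_force: 58.4
```

Run:
```python
from h import *
go(None);s=pose();g=s[0]
def grip(psi,lipx,lipy,lipz):
    p=np.radians(psi);h=np.array([np.cos(p),np.sin(p),0]);po=np.array([np.sin(p),-np.cos(p),0])
    return np.array([lipx,lipy,lipz])-.080*h-.022*po+[0,0,.038]
psi=28;po=np.array([np.sin(np.radians(psi)),-np.cos(np.radians(psi)),0])
lip=np.array([.457,.065,.068])-.012*po
G=grip(psi,*lip);print("G",G)
hi=G.copy();hi[2]=.175
e=plan([(g+[0,0,.115],8.6,-55),(hi,psi,-55),(hi,psi,-5),(hi,psi,33)],0,mm=35,rad=.14,start=s)
```

```text
grasp pt [0.4033 0.2166 0.058 ] tool y yaw 98.7 tooldir [ 0.125 -0.81  -0.573] q [ 0.66  0.48 -0.09  1.6  -0.8   0.77] F [-2.5  0.7  7.6] w 0.163 g 58.4 t 11.43
G [0.37040216 0.05746249 0.106     ]
0, -24, -16, -0, 0.001, 0, 0
0, -23, -17, -0, 0, 0, 0
0, -24, -16, -0, 0.001, 0.001, 0
0, -23, -17, -0, 0, -0, 0
--
20, -18, 25, -0, -0.055, -0.039, 0
22, -18, 24, -0, -0.056, -0.039, 0
23, -17, 24, -0, -0.055, -0.039, 0
26, -16, 23, -0, -0.056, -0.038, 0
28, -16, 21, -0, -0.055, -0.039, 0
--
0, -19, 1, -0.125, -0, -0, 0
0, -19, 1, -0.124, -0, -0, 0
0, -20, 2, -0.125, -0, -0, 0
0, -19, 1, -0.125, -0, -0, 0
0, -19, 1, -0.125, -0, -0, 0
0, -19, 1, -0.124, -0, -0, 0
0, -20, 2, -0.125, -0, -0, 0
--
0, -20, 1, -0.133, 0, -0, 0
0, -21, 2, -0.132, 0, -0, 0
0, -20, 1, -0.133, 0, -0, 0
0, -21, 1, -0.133, 0, -0, 0
0, -20, 2, -0.132, 0, -0, 0
--
```

Emit:
drive_tool(
  series=[0,-10,-7,0,0,0,0,0,-17,-12,0,0,0,0,0,-22,-15,0,0,0,0,0,-22,-15,0,0,0,0,0,-23,-17,0,0,0,0],
)

```text
clock: 12.05
ee_pos: [0.3837, 0.3417, 0.2627]
orientation: [-0.206, 2.719, -1.414]
contact_force: [0.1, 0.1, -4.8]
gripper_width: 0.164
grasp_force: 58.8
```

Run:
```python
from h import *
go(None);g=pose()[0]
im,d=capture("scene");cv2.imwrite("pics/s2.png",cv2.resize(im[80:240,90:290,::-1],(750,600),interpolation=cv2.INTER_CUBIC))
P=full("scene",d)
Q=P[box(P,g[0]-.01,.6,.16,.32,g[2]-.08,g[2]+.07)]
Q=Q[(Q[:,0]<.53)]
for z in np.arange(g[2]-.06,g[2]+.06,.01):
    q=Q[abs(Q[:,2]-z)<.005]; print(round(z-g[2],3),len(q),q[:,0].min().round(3) if len(q) else "",q[:,0].max().round(3) if len(q) else "")
h=Q[(abs(Q[:,2]-g[2]-.0)<.015)&(Q[:,0]<.44)]; show("handle",h); print(np.polyfit(h[:,0],h[:,2],1))
```

```text
grasp pt [0.4029 0.2163 0.1737] tool y yaw 98.6 tooldir [ 0.123 -0.809 -0.574] q [ 0.66  0.35 -0.03  1.8  -0.8   0.77] F [ 0.1  0.1 -4.8] w 0.164 g 58.8 t 12.05
-0.06 32 0.445 0.505
-0.05 93 0.444 0.512
-0.04 110 0.444 0.515
-0.03 127 0.447 0.514
-0.02 112 0.393 0.514
-0.01 124 0.394 0.514
-0.0 174 0.393 0.516
0.01 218 0.393 0.514
0.02 268 0.393 0.518
0.03 134 0.394 0.51
0.04 91 0.393 0.496
0.05 76 0.393 0.496
handle 144 med [0.408  0.2092 0.1786] rect c [416. 235.] s [86. 47.] a 89.9 main yaw 56.7
[0.03175432 0.16472545]
```

View pics/s2.png

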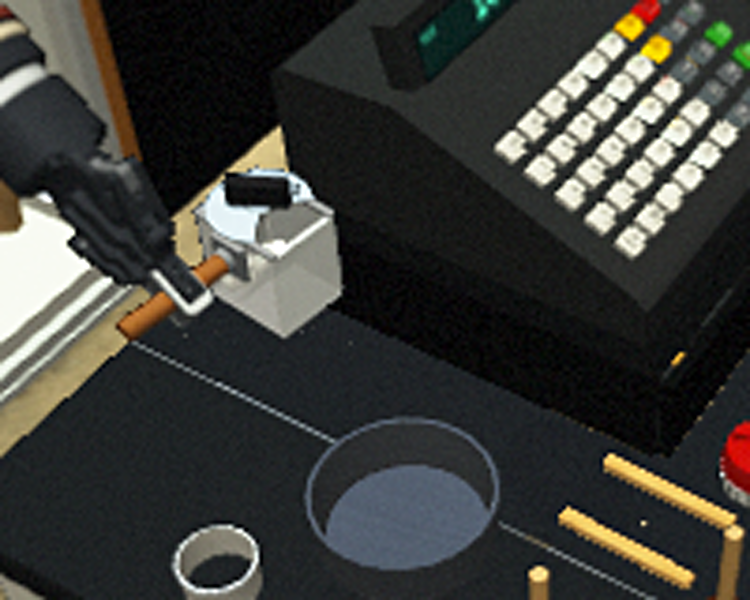

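The picture shows the shaker lifted, level, still open, with the pearls inside and the dish clear at about (400,500).

Emit:
drive_tool(
  series=[20,-18,25,0,-0.055,-0.039,0,22,-18,24,0,-0.056,-0.039,0,23,-17,24,0,-0.055,-0.039,0,26,-16,23,0,-0.056,-0.038,0,28,-16,21,0,-0.055,-0.039,0],
)

```text
clock: 12.72
ee_pos: [0.3156, 0.1825, 0.2648]
orientation: [-0.6, 2.548, -1.32]
contact_force: [-0.3, 0.2, -3.3]
gripper_width: 0.166
grasp_force: 58.9
```

Emit:
drive_tool(
  series=[0,0,0,0,0,0,0],
)

```text
clock: 12.85
ee_pos: [0.315, 0.1822, 0.2655]
orientation: [-0.594, 2.547, -1.318]
contact_force: [0.5, 0.8, -3.4]
gripper_width: 0.166
grasp_force: 59.1
```

Run:
```python
from h import *
P=full("top",capture("top")[1]);show("dishrim",P[box(P,.35,.56,-.03,.16,.042,.056)])
go(None);s=pose();G=[.3704,.0575]
plan([([*G,.175],28,-10),([*G,.130],28,5),([*G,.110],28,27)],0,mm=30,rad=.13,start=s)
```

```text
dishrim 207 med [0.4846 0.0367 0.0498] rect c [462.  51.] s [135. 106.] a 20.7 main yaw -158.3
grasp pt [0.3721 0.0696 0.1762] tool y yaw 116.0 tooldir [ 0.363 -0.731 -0.577] q [ 0.46 -0.56 -0.83  1.3  -0.96  0.  ] F [ 0.7  0.  -4.9] w 0.167 g 59.1 t 12.9
1, -18, 2, -0.112, -0.002, -0.004, 0
2, -18, 2, -0.111, -0.002, -0.004, 0
1, -18, 2, -0.112, -0.002, -0.004, 0
1, -19, 2, -0.111, -0.002, -0.004, 0
1, -18, 2, -0.112, -0.002, -0.004, 0
2, -19, 2, -0.111, -0.002, -0.004, 0
1, -18, 1, -0.112, -0.002, -0.003, 0
--
0, -11, 15, -0.087, 0, -0, 0
0, -12, 16, -0.087, 0, -0, 0
0, -14, 16, -0.088, 0, -0, 0
--
0, -20, 8, -0.128, 0, -0, 0
0, -21, 7, -0.128, 0, -0, 0
0, -23, 8, -0.128, 0, -0, 0
--
```

Emit:
drive_tool(
  series=[1,-18,2,-0.112,-0.002,-0.004,0,2,-18,2,-0.111,-0.002,-0.004,0,1,-18,2,-0.112,-0.002,-0.004,0,1,-19,2,-0.111,-0.002,-0.004,0,1,-18,2,-0.112,-0.002,-0.004,0],
)

```text
clock: 13.52
ee_pos: [0.3448, 0.1151, 0.3184]
orientation: [-0.716, 2.911, -0.583]
contact_force: [-0.4, -0.1, -5.2]
gripper_width: 0.167
grasp_force: 58.7
```

Emit:
drive_tool(
  series=[2,-19,2,-0.111,-0.002,-0.004,0,1,-18,1,-0.112,-0.002,-0.003,0,0,0,0,0,0,0,0],
)

```text
clock: 13.9
ee_pos: [0.3593, 0.0811, 0.3276]
orientation: [-0.744, 3.003, -0.264]
contact_force: [0.2, -0.4, -4.1]
gripper_width: 0.167
grasp_force: 58.8
```

Run:
```python
from h import *
P=full("top",capture("top")[1]);show("dishrim",P[box(P,.35,.56,-.03,.16,.042,.056)])
im,d=capture("scene");P=full("scene",d);show("dishrim",P[box(P,.35,.56,-.03,.16,.042,.056)])
cv2.imwrite("pics/s3.png",cv2.resize(im[80:240,90:290,::-1],(750,600),interpolation=cv2.INTER_CUBIC))
go(None);s=pose();G=[.3704,.0575]
plan([([*G,.130],28,5),([*G,.110],28,27)],0,mm=30,rad=.13,start=s)
```

```text
dishrim 199 med [0.4913 0.0407 0.0499] rect c [460.  57.] s [134. 119.] a 18.6 main yaw -144.6
dishrim 349 med [0.4543 0.0575 0.0487] rect c [456.  63.] s [132. 135.] a 83.5 main yaw -140.1
grasp pt [0.3706 0.0579 0.1745] tool y yaw 118.0 tooldir [ 0.078 -0.157 -0.985] q [-0.08 -0.73 -0.73  1.48 -0.15 -0.57] F [ 0.4  0.3 -4.3] w 0.168 g 58.9 t 14.0
0, -11, 15, -0.088, -0.002, -0, 0
1, -12, 16, -0.088, -0.001, -0, 0
0, -14, 15, -0.087, -0.002, -0, 0
--
0, -20, 8, -0.128, -0, -0, 0
0, -22, 8, -0.128, -0, -0, 0
0, -22, 7, -0.128, -0, -0.001, 0
--
```

View pics/s3.png

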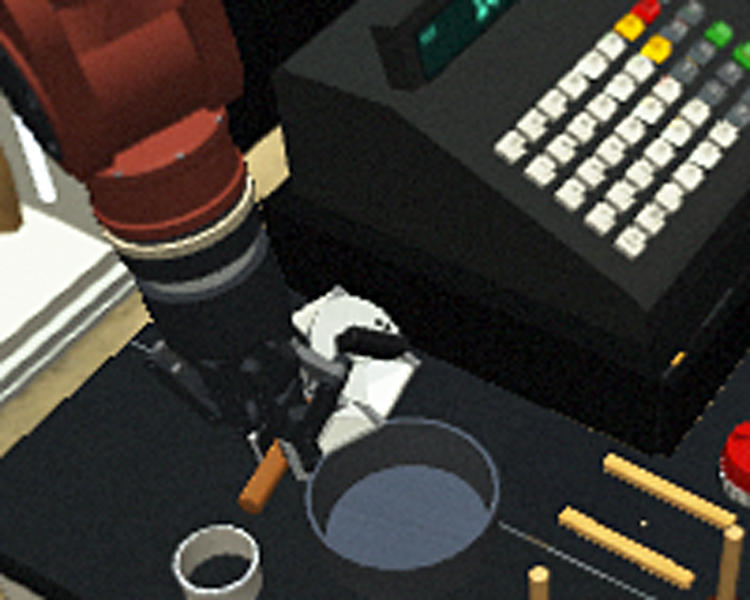

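The picture shows the shaker tipped about 45° above the dish's left rim, with no pearls out yet and the dish unmoved.

Emit:
drive_tool(
  series=[0,-11,15,-0.088,-0.002,0,0,1,-12,16,-0.088,-0.001,0,0,0,-14,15,-0.087,-0.002,0,0,0,-20,8,-0.128,0,0,0,0,-22,8,-0.128,0,0,0],
)

```text
clock: 14.62
ee_pos: [0.3954, 0.0117, 0.2621]
orientation: [0.734, -2.925, -0.51]
contact_force: [0.1, -0.1, -4.6]
gripper_width: 0.163
grasp_force: 58.7
```

Emit:
drive_tool(
  series=[0,-22,7,-0.128,0,0,0,0,0,0,0,0,0,0,0,0,0,0,0,0,0],
)

```text
clock: 15.0
ee_pos: [0.4037, -0.004, 0.2488]
orientation: [0.718, -2.863, -0.684]
contact_force: [0.2, -0.0, -3.1]
gripper_width: 0.164
grasp_force: 59.0
```

Run:
```python
from h import *
im,d=capture("scene")
cv2.imwrite("pics/s4.png",cv2.resize(im[100:240,110:285,::-1],(750,600),interpolation=cv2.INTER_CUBIC))
go(None);s=pose();G=[.3704,.0575]
plan([([*G,.108],28,36)],0,mm=30,rad=.13,start=s)
```

```text
grasp pt [0.371  0.0579 0.1109] tool y yaw 118.2 tooldir [-0.211  0.399 -0.892] q [-0.43 -0.21 -0.53  1.63  0.28 -0.98] F [-1.   0.1 -3.6] w 0.165 g 59.0 t 15.05
0, -13, 2, -0.08, 0, 0.002, 0
1, -13, 2, -0.08, 0.001, 0.002, 0
--
```

View pics/s4.png

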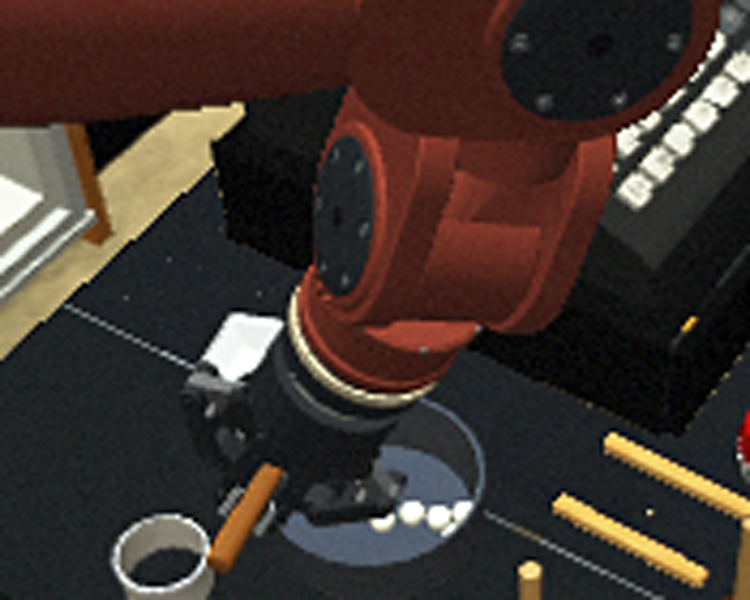

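At least four or five pearls are already in the dish, at crop px (380–465, 515). I tip a little more and shake.

Emit:
drive_tool(
  series=[0,-13,2,-0.08,0,0.002,0,1,-13,2,-0.08,0,0.002,0,0,0,0,0,0,0,0,0,-10,0,0,0,0,0,0,10,0,0,0,0,0],
)

```text
clock: 15.68
ee_pos: [0.4126, -0.0235, 0.2324]
orientation: [0.687, -2.769, -0.902]
contact_force: [-0.5, 0.5, -3.9]
gripper_width: 0.164
grasp_force: 59.2
```

Emit:
drive_tool(
  series=[0,-10,0,0,0,0,0,0,10,0,0,0,0,0,8,0,0,0,0,0,0,-8,0,0,0,0,0,0,0,0,0,0,0,0,0],
)

```text
clock: 16.3
ee_pos: [0.4129, -0.0235, 0.2321]
orientation: [0.687, -2.768, -0.905]
contact_force: [-0.0, 0.2, -4.2]
gripper_width: 0.167
grasp_force: 59.2
```

Run:
```python
from h import *
for cam in("scene","top"):
    im,d=capture(cam);P=full(cam,d)
    m=(im.min(2)>150)&box(P,.36,.56,-.05,.15,.0,.05)
    n,l,s,c=cv2.connectedComponentsWithStats(m.astype(np.uint8));print(cam,n-1,s[1:,4],[P[l==i].mean(0).round(3).tolist() for i in range(1,n)])
go(None);s=pose();G=[.3704,.0575]
e=plan([([*G,.112],28,25),([*G,.130],28,5),([*G,.180],28,-15)],0,mm=30,rad=.14,start=s)
```

```text
scene 4 [43  5  4 33] [[0.482, 0.03, 0.019], [0.362, 0.124, 0.029], [0.361, 0.115, 0.019], [0.372, 0.002, 0.03]]
top 7 [97  3  4  1  1 24  3] [[0.484, 0.026, 0.017], [0.483, 0.113, 0.006], [0.474, 0.123, 0.027], [0.465, 0.148, 0.001], [0.468, 0.142, 0.0], [0.449, 0.015, 0.016], [0.447, 0.055, 0.018]]
grasp pt [0.3698 0.0574 0.107 ] tool y yaw 117.9 tooldir [-0.276  0.522 -0.807] q [-0.49 -0.04 -0.45  1.71  0.34 -1.07] F [-0.   0.3 -4.1] w 0.162 g 59.2 t 16.4
0, 17, -1, 0.098, 0.001, -0.001, 0
-1, 16, -2, 0.098, 0, -0.001, 0
--
0, 21, -4, 0.116, 0, 0, 0
0, 19, -5, 0.117, 0, 0, 0
0, 20, -5, 0.116, 0, 0, 0
--
0, 19, -15, 0.116, 0, 0, 0
0, 18, -16, 0.117, 0, 0, 0
0, 15, -15, 0.116, 0, 0, 0
--
```

Run:
```python
from h import *
a=cv2.resize(capture("scene")[0][140:260,140:280,::-1],(400,343),interpolation=cv2.INTER_CUBIC)
b=cv2.resize(capture("top")[0][190:310,160:300,::-1],(400,343),interpolation=cv2.INTER_CUBIC)
cv2.imwrite("pics/s5.png",np.hstack([a,b]))
```

```text
(no output)
```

View pics/s5.png

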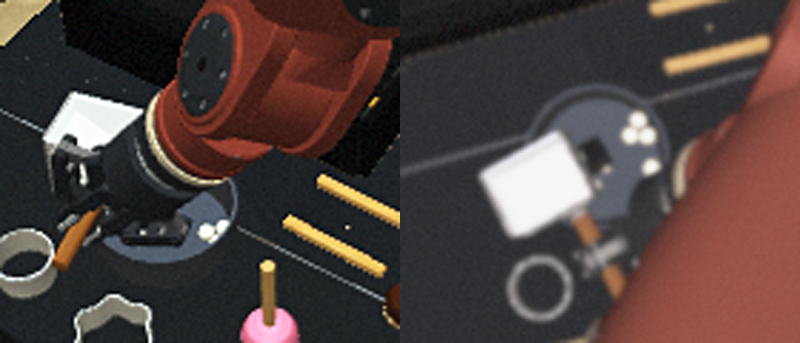

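Top view: three pearls together at (640,130), one at (652,165), and specks near the lip at (600,178), perhaps two stragglers. I shake more.

Emit:
drive_tool(
  series=[0,-9,1,-0.06,0,0,0,0,-20,0,0,0,0,0,0,20,0,0,0,0,0,0,-20,0,0,0,0,0,0,20,0,0,0,0,0],
)

```text
clock: 17.12
ee_pos: [0.4157, -0.0302, 0.2247]
orientation: [0.674, -2.728, -0.985]
contact_force: [0.2, 1.0, -2.4]
gripper_width: 0.164
grasp_force: 59.6
```

Emit:
drive_tool(
  series=[12,0,0,0,0,0,0,-12,0,0,0,0,0,0,12,0,0,0,0,0,0,-12,0,0,0,0,0,0,0,0,0,0,0,0,0],
)

```text
clock: 17.75
ee_pos: [0.4161, -0.0295, 0.2259]
orientation: [0.677, -2.729, -0.984]
contact_force: [0.3, 0.3, -3.8]
gripper_width: 0.166
grasp_force: 59.5
```

Emit:
drive_tool(
  series=[0,0,-20,0,0,0,0,0,0,20,0,0,0,0,0,0,-20,0,0,0,0,0,0,20,0,0,0,0,0,0,0,0,0,0,0],
)

```text
clock: 18.38
ee_pos: [0.4151, -0.029, 0.2253]
orientation: [0.677, -2.726, -0.985]
contact_force: [-0.7, -1.0, -3.1]
gripper_width: 0.167
grasp_force: 59.4
```

```bash
cat >> h.py <<'E'
def pearls(thr=165):
    for cam in("scene","top"):
        im,d=capture(cam);P=full(cam,d)
        m=(im.min(2)>thr)&box(P,.36,.58,-.06,.17,.004,.035)
        n,l,s,c=cv2.connectedComponentsWithStats(m.astype(np.uint8));print(cam,[(int(s[i,4]),P[l==i].mean(0).round(3).tolist()) for i in range(1,n) if s[i,4]>3])
        for i in range(6):
            r=finder.pinpoint(f"pearl{i}_center",cam)
            if i==0: print([(round(q["confidence"],2),at_z(cam,q["point"],.013).round(3)[:2].tolist()) for q in r])
            break
E
python3 - <<'E'
from h import *
pearls();go(None)
s=pose();G=[.3704,.0575]
e=plan([([*G,.112],28,25),([*G,.130],28,5),([*G,.180],28,-15)],0,mm=30,rad=.14,start=s)
E
```

```text
scene [(41, [0.482, 0.03, 0.019]), (6, [0.361, 0.123, 0.031]), (4, [0.431, 0.07, 0.021]), (28, [0.371, 0.0, 0.03])]
[]
top [(79, [0.484, 0.026, 0.018]), (23, [0.449, 0.014, 0.018])]
[(0.54, [0.448, 0.014])]
grasp pt [0.3697 0.0577 0.107 ] tool y yaw 117.9 tooldir [-0.298  0.564 -0.77 ] q [-0.5   0.03 -0.41  1.74  0.36 -1.1 ] F [ 0.5  0.3 -4.1] w 0.164 g 59.4 t 18.57
0, 21, -1, 0.128, 0.001, -0.001, 0
-1, 21, -1, 0.127, 0.001, -0.001, 0
--
0, 21, -4, 0.117, -0, 0, 0
0, 19, -5, 0.116, -0, 0, 0
0, 20, -5, 0.117, -0, 0, 0
--
0, 19, -15, 0.116, -0, 0, 0
0, 18, -16, 0.116, -0, 0, 0
0, 15, -15, 0.117, -0, 0, 0
--
```

Emit:
drive_tool(
  series=[0,21,-1,0.128,0,0,0,-1,21,-1,0.127,0,0,0,0,21,-4,0.117,0,0,0,0,19,-5,0.116,0,0,0,0,20,-5,0.117,0,0,0],
)

```text
clock: 19.2
ee_pos: [0.3764, 0.0465, 0.2853]
orientation: [0.75, -3.028, -0.127]
contact_force: [-0.0, 0.7, -4.0]
gripper_width: 0.159
grasp_force: 59.3
```

Emit:
drive_tool(
  series=[0,19,-15,0.116,0,0,0,0,18,-16,0.116,0,0,0,0,15,-15,0.117,0,0,0,0,0,0,0,0,0,0],
)

```text
clock: 19.7
ee_pos: [0.3514, 0.0942, 0.3302]
orientation: [-0.739, 2.961, -0.389]
contact_force: [0.2, 0.3, -3.3]
gripper_width: 0.164
grasp_force: 59.4
```

Run:
```python
from h import *
pearls();go(None)
a=cv2.resize(capture("scene")[0][110:250,120:280,::-1],(400,350),interpolation=cv2.INTER_CUBIC)
b=cv2.resize(capture("top")[0][190:310,160:300,::-1],(400,350),interpolation=cv2.INTER_CUBIC)
cv2.imwrite("pics/s6.png",np.hstack([a,b]))
```

```text
scene [(40, [0.482, 0.03, 0.019]), (23, [0.448, 0.058, 0.019]), (5, [0.361, 0.122, 0.031]), (22, [0.428, 0.068, 0.02]), (27, [0.371, 0.001, 0.03])]
[(0.6, [0.581, -0.263])]
top [(78, [0.484, 0.026, 0.018]), (8, [0.454, 0.056, 0.018]), (27, [0.448, 0.014, 0.017])]
[(0.47, [0.441, 0.008])]
grasp pt [0.3704 0.0573 0.1786] tool y yaw 117.8 tooldir [ 0.118 -0.227 -0.967] q [-0.02 -0.77 -0.75  1.46 -0.23 -0.52] F [-0.7 -0.5 -4.2] w 0.167 g 59.4 t 19.9
```

View pics/s6.png

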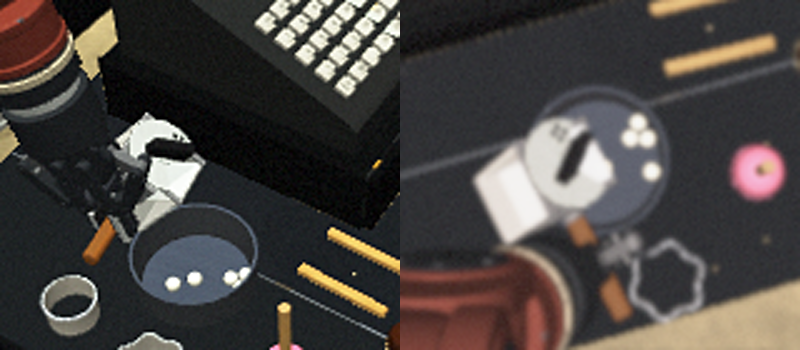

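Six counted: a cluster of three at (640,130) plus one at (652,165) in the top view, and two at (172,284) and (194,278) in the scene view. Now I return the shaker.

Run:
```python
from h import *
s=pose();G=[.3704,.0575]
e=plan([([*G,.18],28,-55),([.4033,.2166,.18],8.6,-55)],0,mm=38,rad=.16,start=s)
```

```text
0, 22, 1, 0.14, -0.001, -0, 0
0, 21, 2, 0.14, -0, -0.001, 0
0, 22, 1, 0.14, -0.001, -0, 0
0, 21, 1, 0.14, -0.001, -0.001, 0
0, 22, 1, 0.14, -0, -0, 0
--
-29, 14, -20, -0, 0.055, 0.039, 0
-28, 15, -21, 0, 0.056, 0.039, 0
-25, 16, -23, 0, 0.055, 0.038, 0
-24, 16, -23, 0, 0.056, 0.039, 0
-22, 17, -24, -0, 0.055, 0.039, 0
--
```

Emit:
drive_tool(
  series=[0,22,1,0.14,0,0,0,0,21,2,0.14,0,0,0,0,22,1,0.14,0,0,0,0,21,1,0.14,0,0,0,0,22,1,0.14,0,0,0],
)

```text
clock: 20.62
ee_pos: [0.3108, 0.171, 0.2689]
orientation: [-0.626, 2.524, -1.322]
contact_force: [0.3, -1.5, -3.7]
gripper_width: 0.166
grasp_force: 59.6
```

Emit:
drive_tool(
  series=[-29,14,-20,0,0.055,0.039,0,-28,15,-21,0,0.056,0.039,0,-25,16,-23,0,0.055,0.038,0,-24,16,-23,0,0.056,0.039,0,-22,17,-24,0,0.055,0.039,0],
)

```text
clock: 21.25
ee_pos: [0.3732, 0.3256, 0.2708]
orientation: [-0.246, 2.708, -1.404]
contact_force: [0.4, -0.1, -3.1]
gripper_width: 0.166
grasp_force: 59.6
```

Emit:
drive_tool(
  series=[0,0,0,0,0,0,0],
)

```text
clock: 21.38
ee_pos: [0.3735, 0.3258, 0.2685]
orientation: [-0.252, 2.709, -1.407]
contact_force: [-0.1, -0.7, -4.9]
gripper_width: 0.169
grasp_force: 59.8
```

Run:
```python
from h import *
go(None);s=pose();pearls()
plan([([.4033,.2166,.09],8.6,-55),([.4033,.2166,.0605],8.6,-55)],0,mm=30,start=s)
im,d=capture("scene");P=full("scene",d);Q=P[box(P,.40,.53,.15,.30,.10,.26)]
q=Q[(Q[:,2]>.195)&(Q[:,2]<.213)];print("lid plane",np.linalg.lstsq(np.c_[q[:,:2],np.ones(len(q))],q[:,2],rcond=None)[0],len(q))
```

```text
grasp pt [0.396  0.201  0.1793] tool y yaw 100.9 tooldir [ 0.145 -0.805 -0.575] q [ 0.65  0.27 -0.11  1.76 -0.82  0.71] F [-0.1 -0.7 -4.9] w 0.169 g 59.8 t 21.38
scene [(39, [0.483, 0.03, 0.019]), (24, [0.449, 0.058, 0.019]), (5, [0.362, 0.123, 0.029]), (23, [0.428, 0.069, 0.019]), (17, [0.372, 0.013, 0.031]), (9, [0.368, -0.019, 0.028])]
[(0.74, [0.447, 0.062])]
top [(86, [0.484, 0.026, 0.017]), (28, [0.451, 0.06, 0.017]), (28, [0.448, 0.014, 0.017]), (31, [0.43, 0.071, 0.016])]
[(0.37, [0.443, 0.012])]
-4, 20, 10, 0, 0.006, 0.006, 0
-3, 21, 10, 0.001, 0.006, 0.006, 0
-3, 20, 10, 0, 0.005, 0.006, 0
-4, 20, 10, 0.001, 0.006, 0.005, 0
--
0, 25, 17, -0, 0, 0, 0
--
lid plane [0.00092213 0.09443992 0.18456161] 376
```

Emit:
drive_tool(
  series=[-4,20,10,0,0.006,0.006,0,-3,21,10,0,0.006,0.006,0,-3,20,10,0,0.005,0.006,0,-4,20,10,0,0.006,0.005,0,0,13,8,0,0,0,0],
)

```text
clock: 22.25
ee_pos: [0.3837, 0.3414, 0.1675]
orientation: [-0.203, 2.717, -1.407]
contact_force: [-1.4, 0.2, -4.2]
gripper_width: 0.164
grasp_force: 59.7
```

Emit:
drive_tool(
  series=[0,10,7,0,0,0,0,0,0,0,0,0,0,0],
)

```text
clock: 22.5
ee_pos: [0.3834, 0.3415, 0.155]
orientation: [-0.204, 2.717, -1.409]
contact_force: [0.2, 0.2, -3.7]
gripper_width: 0.165
grasp_force: 59.7
```

Run:
```python
from h import *
go(None)
plan([([.4033,.2166,.0600],8.6,-55)],0,mm=30)
```

```text
grasp pt [0.403  0.2163 0.0657] tool y yaw 98.4 tooldir [ 0.127 -0.808 -0.576] q [ 0.66  0.46 -0.1   1.61 -0.8   0.77] F [ 0.2  0.2 -3.7] w 0.165 g 59.7 t 22.5
-1, 5, 3, 0.003, 0.004, -0.002, 0
--
```

Emit:
drive_tool(
  series=[0,4,3,0,0,0,0,0,0,0,0,0,0,0],
)

```text
clock: 22.75
ee_pos: [0.3838, 0.3417, 0.1504]
orientation: [-0.204, 2.717, -1.408]
contact_force: [0.3, 0.5, -3.5]
gripper_width: 0.164
grasp_force: 59.7
```

Emit:
drive_tool(
  series=[0,1.6,1.2,0,0,0,0,0,0,0,0,0,0,0],
)

```text
clock: 23.0
ee_pos: [0.3839, 0.3417, 0.1486]
orientation: [-0.204, 2.716, -1.409]
contact_force: [-0.7, 0.1, -1.9]
gripper_width: 0.161
grasp_force: 59.7
```

Run:
```python
from h import *
go(None)
```

```text
grasp pt [0.4036 0.2165 0.0593] tool y yaw 98.3 tooldir [ 0.127 -0.808 -0.576] q [ 0.66  0.47 -0.1   1.6  -0.8   0.77] F [-0.7  0.1 -1.9] w 0.161 g 59.7 t 23.0
```

Emit:
drive_tool(
  series=[0,0.8,0.6,0,0,0,0,0,0,0,0,0,0,45,0,0,0,0,0,0,45,0,0,0,0,0,0,45,0,0,-20,0,0,0,45],
)

```text
clock: 23.62
ee_pos: [0.3811, 0.3572, 0.1584]
orientation: [-0.203, 2.718, -1.41]
contact_force: [0.1, -0.6, -0.3]
gripper_width: 0.526
grasp_force: 0.0
```

Emit:
drive_tool(
  series=[0,0,-40,0,0,0,45,0,0,-40,0,0,0,45,0,-35,-25,0,0,0,45,0,-35,-25,0,0,0,45,0,0,0,0,0,0,45],
)

```text
clock: 24.25
ee_pos: [0.3711, 0.4236, 0.2945]
orientation: [-0.201, 2.715, -1.402]
contact_force: [0.2, 0.2, -0.9]
gripper_width: 0.53
grasp_force: 0.0
```

```bash
cat >> h.py <<'E'
def shaker():
    for cam in("scene","top"):
        P=full(cam,capture(cam)[1]);print(cam)
        show("bar",P[box(P,.42,.54,.16,.30,.098,.115)]);show("handle",P[box(P,.33,.442,.16,.29,.045,.066)])
        q=P[box(P,.43,.54,.16,.30,.078,.087)];show("lid",q);show("dishrim",P[box(P,.35,.56,-.04,.15,.042,.056)])
E
python3 - <<'E'
from h import *
go(None);shaker()
E
```

```text
grasp pt [0.3913 0.2988 0.2049] tool y yaw 98.0 tooldir [ 0.13  -0.805 -0.578] q [ 0.77  0.53  0.24  1.97 -0.73  0.9 ] F [ 0.2  0.2 -0.9] w 0.53 g 0.0 t 24.25
scene
bar 81 med [0.4795 0.2257 0.1053] rect c [480. 226.] s [14. 43.] a 42.5 main yaw 134.6
handle 147 med [0.3968 0.2111 0.0631] rect c [398. 214.] s [89. 17.] a 8.2 main yaw -172.4
lid 220 med [0.4653 0.2247 0.0838] rect c [481. 225.] s [74. 79.] a 6.3 main yaw 174.3
dishrim 388 med [0.4568 0.0699 0.0487] rect c [456.  64.] s [136. 134.] a 61.9 main yaw 55.9
top
bar 85 med [0.4804 0.2257 0.1058] rect c [480. 226.] s [12. 43.] a 45.6 main yaw 135.4
handle 143 med [0.3992 0.2125 0.0635] rect c [399. 214.] s [87. 16.] a 8.1 main yaw -172.3
lid 397 med [0.4797 0.2355 0.0838] rect c [481. 225.] s [72. 76.] a 8.2 main yaw -171.7
dishrim 300 med [0.4595 0.0698 0.0494] rect c [457.  64.] s [132. 134.] a 89.4 main yaw 87.0
```

Run:
```python
from h import *
plan([([.44,.26,.22],8,0),([.481,.226,.17],135,0)],45,mm=38,rad=.175)
```

```text
-8, -31, 6, -0.159, 0.002, 0.001, 45
-7, -32, 5, -0.16, 0.002, 0.002, 45
-8, -33, 4, -0.159, 0.002, 0.001, 45
-7, -33, 3, -0.16, 0.002, 0.002, 45
-8, -32, 1, -0.159, 0.001, 0.001, 45
-7, -33, 1, -0.159, 0.002, 0.002, 45
--
-3, -3, 4, -0, -0, -0.171, 45
-2, -3, 4, -0, -0, -0.17, 45
-2, -4, 3, -0, -0, -0.171, 45
0, -4, 4, -0, -0, -0.17, 45
-1, -4, 4, -0, -0, -0.171, 45
1, -4, 4, -0, -0, -0.17, 45
1, -4, 4, -0, -0, -0.171, 45
2, -4, 4, -0, -0, -0.17, 45
2, -3, 3, -0, -0, -0.171, 45
3, -3, 4, -0, -0, -0.17, 45
3, -2, 4, -0, -0, -0.171, 45
4, -2, 4, -0, -0, -0.17, 45
4, -1, 4, -0, -0, -0.171, 45
--
```

Emit:
drive_tool(
  series=[-8,-31,6,-0.159,0.002,0.001,45,-7,-32,5,-0.16,0.002,0.002,45,-8,-33,4,-0.159,0.002,0.001,45,-7,-33,3,-0.16,0.002,0.002,45,-8,-32,1,-0.159,0.001,0.001,45],
)

```text
clock: 24.98
ee_pos: [0.4284, 0.2901, 0.37]
orientation: [-0.222, 3.112, -0.241]
contact_force: [-1.5, 0.3, 0.1]
gripper_width: 0.529
grasp_force: 0.0
```

Emit:
drive_tool(
  series=[-7,-33,1,-0.159,0.002,0.002,45,-3,-3,4,0,0,-0.171,45,-2,-3,4,0,0,-0.17,45,-2,-4,3,0,0,-0.171,45,0,-4,4,0,0,-0.17,45],
)

```text
clock: 25.6
ee_pos: [0.452, 0.2487, 0.358]
orientation: [1.261, -2.874, 0.001]
contact_force: [-0.7, -0.1, 0.4]
gripper_width: 0.525
grasp_force: 0.0
```

Emit:
drive_tool(
  series=[-1,-4,4,0,0,-0.171,45,1,-4,4,0,0,-0.17,45,1,-4,4,0,0,-0.171,45,2,-4,4,0,0,-0.17,45,2,-3,3,0,0,-0.171,45],
)

```text
clock: 26.22
ee_pos: [0.4679, 0.2361, 0.3389]
orientation: [2.337, -2.095, -0.001]
contact_force: [-0.3, 0.2, 0.2]
gripper_width: 0.53
grasp_force: 0.0
```

Emit:
drive_tool(
  series=[3,-3,4,0,0,-0.17,45,3,-2,4,0,0,-0.171,45,4,-2,4,0,0,-0.17,45,4,-1,4,0,0,-0.171,45,0,0,0,0,0,0,45],
)

```text
clock: 26.85
ee_pos: [0.4804, 0.2256, 0.323]
orientation: [2.899, -1.203, -0.003]
contact_force: [0.6, -0.1, -0.1]
gripper_width: 0.53
grasp_force: 0.0
```

Run:
```python
from h import *
go(None);plan([([.481,.226,.15],135,0),([.481,.226,.107],135,0)],45,mm=25)
```

```text
grasp pt [0.48   0.2253 0.168 ] tool y yaw -135.1 tooldir [-0.003 -0.002 -1.   ] q [ 0.19 -0.11 -0.26  1.42 -0.   -2.16] F [ 0.6 -0.1 -0.1] w 0.53 g 0.0 t 26.85
0, -1, 18, 0.003, 0.001, -0.001, 45
--
0, 0, 22, 0, -0, -0, 45
0, 0, 21, 0, -0, -0, 45
--
```

Emit:
drive_tool(
  series=[0,-1,20,0,0,0,45,0,0,21,0,0,0,45,0,0,20,0,0,0,45,0,0,0,0,0,0,0,0,0,0,0,0,0,0],
)

```text
clock: 27.48
ee_pos: [0.4815, 0.2266, 0.2641]
orientation: [2.902, -1.202, 0.001]
contact_force: [-1.4, -2.9, -1.5]
gripper_width: 0.12
grasp_force: 63.0
```

Emit:
drive_tool(
  series=[0,0,0,0,0,0,0,0,0,0,0,0,0,0,0,0,0,0,0,0.17,0,0,0,0,0,0,0.17,0,0,0,0,0,0,0.17,0],
)

```text
clock: 28.1
ee_pos: [0.4815, 0.2265, 0.2641]
orientation: [2.5, -1.902, 0.001]
contact_force: [-0.4, -0.2, -1.7]
gripper_width: 0.121
grasp_force: 62.5
```

Emit:
drive_tool(
  series=[0,0,0,0,0,0.17,0,0,0,0,0,0,0.17,0,0,0,0,0,0,0.17,0,0,0,0,0,0,0.17,0,0,0,0,0,0,0.17,0],
)

```text
clock: 28.72
ee_pos: [0.4815, 0.2265, 0.264]
orientation: [1.493, -2.764, 0.002]
contact_force: [0.3, 0.7, -1.6]
gripper_width: 0.125
grasp_force: 62.6
```

Emit:
drive_tool(
  series=[0,0,0,0,0,0.17,0,0,0,0,0,0,0.17,0,0,0,0,0,0,0.17,0,0,0,0,0,0,0.17,0,0,0,0,0,0,0,0],
)

```text
clock: 29.35
ee_pos: [0.4815, 0.2265, 0.264]
orientation: [-0.497, 3.102, -0.001]
contact_force: [0.1, -1.6, -2.3]
gripper_width: 0.119
grasp_force: 62.6
```

Run:
```python
from h import *
go(None)
P=full("scene",capture("scene")[1]);show("handle",P[box(P,.33,.442,.15,.29,.045,.066)])
```

```text
grasp pt [0.4815 0.2264 0.109 ] tool y yaw 108.2 tooldir [ 0.    -0.001 -1.   ] q [ 0.19 -0.08 -0.34  1.31 -0.   -0.12] F [ 0.1 -1.6 -2.3] w 0.119 g 62.6 t 29.35
handle 148 med [0.3975 0.2094 0.063 ] rect c [399. 212.] s [88. 17.] a 9.8 main yaw -170.4
```

Emit:
drive_tool(
  series=[0,0,0,0,0,0.12,0,0,0,0,0,0,0.08,0,0,0,0,0,0,0.07,0,0,0,0,0,0,0,0],
)

```text
clock: 29.9
ee_pos: [0.4814, 0.2265, 0.264]
orientation: [0.079, -3.14, 0.001]
contact_force: [-1.1, 0.6, 0.6]
gripper_width: 0.12
grasp_force: 62.8
```

Run:
```python
from h import *
go(None)
P=full("scene",capture("scene")[1]);show("handle",P[box(P,.33,.442,.15,.29,.045,.066)])
```

```text
grasp pt [0.4814 0.2264 0.109 ] tool y yaw 92.9 tooldir [-0.    -0.001 -1.   ] q [ 0.19 -0.08 -0.34  1.31 -0.    0.14] F [-1.1  0.6  0.6] w 0.12 g 62.8 t 29.9
handle 148 med [0.3956 0.2181 0.0624] rect c [398. 222.] s [88. 17.] a 2.5 main yaw -178.4
```

Emit:
drive_tool(
  series=[0,0,0,0,0,0,45,0,0,0,0,0,0,45,0,0,0,0,0,0,45,0,0,-40,0,0,0,45,0,0,-45,0,0,0.05,45],
)

```text
clock: 30.58
ee_pos: [0.4811, 0.2265, 0.3491]
orientation: [-0.006, -3.14, 0.002]
contact_force: [0.9, -0.6, 0.7]
gripper_width: 0.527
grasp_force: 0.0
```

Emit:
drive_tool(
  series=[10,-50,0,0,0,0,40,10,-50,0,0,0,0,40,10,-50,0,0,0,0,40,10,-50,0,0,0,0,40,0,-50,0,0,0,0,40],
)

```text
clock: 31.2
ee_pos: [0.4399, -0.0247, 0.3493]
orientation: [0.004, 3.141, -0.002]
contact_force: [1.5, 0.9, 0.3]
gripper_width: 0.467
grasp_force: 0.0
```

Emit:
drive_tool(
  series=[-25,-50,0,0,0,0,40,-30,-50,0,0,0,0,40,-30,-50,0,0,0,0,40,-30,-50,0,0,0,0,40,0,0,0,0,0,0,40],
)

```text
clock: 31.82
ee_pos: [0.5557, -0.227, 0.3466]
orientation: [-0.01, -3.139, -0.0]
contact_force: [-0.7, 1.0, -0.1]
gripper_width: 0.466
grasp_force: 0.0
```

Run:
```python
from h import *
shaker();pearls()
P=full("scene",capture("scene")[1])
for n,x,y in(("wide",.586,-.264),("mid",.668,-.196),("narrow",.555,-.151)):
    show(n+" stick",P[box(P,x-.05,x+.05,y-.04,y+.04,.06,.118)])
B=P[box(P,.38,.53,-.42,-.15,.0115,.0185)]
m=(abs(B[:,2]-.0146)<.002);show("board",B[m]);print(np.percentile(B[m],[2,98],axis=0).round(3).tolist())
go(None);plan([([.586,-.264,.2],0,0)],40)
im=capture("scene")[0];cv2.imwrite("pics/s7.png",cv2.resize(im[100:356,110:366,::-1],(600,600),interpolation=cv2.INTER_CUBIC))
```

```text
scene
bar 78 med [0.48   0.2235 0.1049] rect c [480. 225.] s [43. 13.] a 1.9 main yaw -177.5
handle 132 med [0.3968 0.2174 0.0627] rect c [397. 222.] s [88. 17.] a 1.8 main yaw -178.8
lid 320 med [0.4779 0.2144 0.0833] rect c [482. 226.] s [83. 70.] a 88.4 main yaw 112.9
dishrim 394 med [0.4571 0.0663 0.0489] rect c [456.  65.] s [136. 135.] a 20.8 main yaw 59.8
top
bar 85 med [0.4805 0.2236 0.1056] rect c [481. 225.] s [42. 12.] a 6.7 main yaw -175.2
handle 160 med [0.3979 0.2209 0.0636] rect c [398. 222.] s [86. 17.] a 0.6 main yaw -178.3
lid 499 med [0.4826 0.2208 0.0834] rect c [482. 225.] s [69. 77.] a 1.2 main yaw 100.6
dishrim 305 med [0.462  0.0708 0.0496] rect c [457.  64.] s [132. 134.] a 89.1 main yaw 124.1
scene [(43, [0.482, 0.03, 0.019]), (25, [0.449, 0.058, 0.019]), (4, [0.361, 0.12, 0.032]), (27, [0.428, 0.069, 0.018]), (36, [0.372, 0.0, 0.03])]
[(0.39, [0.461, -0.287]), (0.36, [0.663, -0.089])]
top [(81, [0.484, 0.026, 0.018]), (28, [0.451, 0.06, 0.017]), (27, [0.448, 0.013, 0.018]), (27, [0.43, 0.071, 0.017])]
[(0.6, [0.447, 0.015])]
wide stick 70 med [ 0.5824 -0.2663  0.0909] rect c [ 583. -265.] s [ 9. 12.] a 24.6 main yaw 114.9
mid stick 13 med [ 0.6662 -0.2014  0.1042] rect c [ 667. -201.] s [7. 3.] a 6.9 main yaw 173.4
narrow stick 68 med [ 0.5519 -0.1547  0.0896] rect c [ 552. -153.] s [ 9. 12.] a 27.9 main yaw 122.3
board 3006 med [ 0.466  -0.2914  0.0147] rect c [ 468. -291.] s [ 96. 271.] a 10.6 main yaw 100.9
[[0.41, -0.402, 0.013], [0.523, -0.165, 0.016]]
grasp pt [ 0.5548 -0.223   0.195 ] tool y yaw 89.9 tooldir [ 0.001 -0.002 -1.   ] q [-0.6   0.09 -0.01  1.46 -0.   -0.6 ] F [-0.2  0.6 -0.7] w 0.471 g 0.0 t 32.17
-16, -21, -2, -0.001, 0, -0.001, 40
-15, -20, -3, -0.001, 0.001, -0.001, 40
--
```

View pics/s7.png

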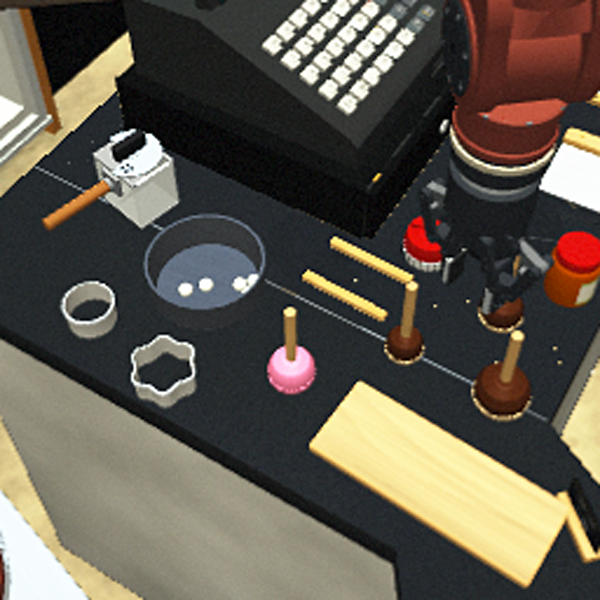

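Picture: the dial bar lies along the handle (closed), the shaker is upright, and the pearls are in the dish with none on the counter. Brown wide pop is at (503,390), middle (500,315), narrow (405,345). Now the wide pop.

Emit:
drive_tool(
  series=[-15,-20,0,0,0,0,40,-15,-21,0,0,0,0,40,0,0,0,0,0,0,40],
)

```text
clock: 32.6
ee_pos: [0.585, -0.2653, 0.3492]
orientation: [0.006, 3.142, -0.002]
contact_force: [-0.6, 0.2, 0.5]
gripper_width: 0.466
grasp_force: 0.0
```

Run:
```python
from h import *
go([.585,-.264,.098],90)
```

```text
grasp pt [ 0.585  -0.2655  0.1942] tool y yaw 89.8 tooldir [ 0.    -0.001 -1.   ] q [-0.63  0.23  0.13  1.48 -0.   -0.62] F [-0.6  0.2  0.5] w 0.466 g 0.0 t 32.6
TCP shift [-0.   1.4 96.2] turn [-0.001  0.    -0.004]
```

Emit:
drive_tool(
  series=[0,1,40,0,0,0,40,0,0,40,0,0,0,40,0,0,16,0,0,0,40,0,0,0,0,0,0,0,0,0,0,0,0,0,0],
)

```text
clock: 33.22
ee_pos: [0.5851, -0.264, 0.2552]
orientation: [0.005, 3.14, -0.004]
contact_force: [0.1, 0.5, -0.5]
gripper_width: 0.123
grasp_force: 58.3
```

Emit:
drive_tool(
  series=[0,0,0,0,0,0,0,0,0,0,0,0,0,0,0,0,-30,0,0,0,0,0,0,-45,0,0,0,0,0,0,-45,0,0,0,0],
)

```text
clock: 33.85
ee_pos: [0.5845, -0.2637, 0.3745]
orientation: [-0.006, -3.141, 0.001]
contact_force: [0.9, 0.5, -1.3]
gripper_width: 0.118
grasp_force: 58.6
```

Emit:
drive_tool(
  series=[30,50,0,0,0,0,0,30,50,0,0,0,0,0,30,50,0,0,0,0,0,10,50,0,0,0,0,0,0,50,0,0,0,0,0],
)

```text
clock: 34.48
ee_pos: [0.4847, -0.012, 0.3735]
orientation: [0.007, 3.141, -0.002]
contact_force: [0.4, 0.1, -0.5]
gripper_width: 0.119
grasp_force: 58.8
```

Run:
```python
from h import *
go([.477,.085,.2],90);pearls()
P=full("scene",capture("scene")[1]);show("dishrim",P[box(P,.35,.56,-.06,.16,.042,.056)])
```

```text
grasp pt [ 0.4849 -0.0122  0.2185] tool y yaw 89.8 tooldir [ 0.001 -0.001 -1.   ] q [-0.3  -0.26 -0.3   1.52 -0.   -0.29] F [ 0.4  0.1 -0.5] w 0.119 g 58.8 t 34.48
TCP shift [ 8.2 97.  18.4] turn [-0.001  0.001 -0.004]
scene [(39, [0.482, 0.03, 0.019]), (24, [0.449, 0.058, 0.019]), (5, [0.362, 0.123, 0.03]), (23, [0.428, 0.069, 0.019]), (5, [0.366, 0.028, 0.031]), (22, [0.372, -0.007, 0.03])]
[(0.22, [0.445, 0.06])]
top []
[]
dishrim 347 med [0.4458 0.0815 0.0486] rect c [451.  66.] s [138. 125.] a 68.2 main yaw 62.2
```

Emit:
drive_tool(
  series=[4,48,0,0,0,0,0,4,49,10,0,0,0,0,0,0,30,0,0,0,0,0,0,0,0,0,0,0],
)

```text
clock: 35.22
ee_pos: [0.4774, 0.083, 0.3309]
orientation: [-0.007, -3.137, 0.001]
contact_force: [-0.2, -0.9, -1.2]
gripper_width: 0.123
grasp_force: 59.0
```

Run:
```python
from h import *
go([.477,.085,.109],90)
P=full("scene",capture("scene")[1]);show("dishrim",P[box(P,.35,.56,-.06,.16,.042,.056)])
P=full("top",capture("top")[1]);show("dishrim",P[box(P,.35,.56,-.06,.16,.042,.056)])
```

```text
grasp pt [0.4768 0.0828 0.1759] tool y yaw 89.8 tooldir [-0.004 -0.001 -1.   ] q [-0.1  -0.25 -0.38  1.45 -0.   -0.09] F [-0.2 -0.9 -1.2] w 0.123 g 59.0 t 35.23
TCP shift [ 0.1  2.1 66.9] turn [-0.001 -0.004 -0.004]
dishrim 311 med [0.4383 0.0444 0.0493] rect c [451.  60.] s [126. 133.] a 48.2 main yaw 119.2
dishrim 148 med [0.4455 0.0193 0.0501] rect c [452.  33.] s [ 71. 135.] a 80.1 main yaw 169.5
```

Dish unmoved. Dip.

Emit:
drive_tool(
  series=[0,2,25,0,0,0,0,0,0,22,0,0,0,0,0,0,12,0,0,0,0,0,0,7,0,0,0,0,0,0,0,0,0,0,0],
)

```text
clock: 35.95
ee_pos: [0.4781, 0.0853, 0.2672]
orientation: [-0.006, -3.141, 0.002]
contact_force: [0.2, 0.0, -1.1]
gripper_width: 0.122
grasp_force: 59.2
```

Emit:
drive_tool(
  series=[5,-5,0,0,0,0,0,5,-5,0,0,0,0,0,0,0,0,0,0,0,0,0,0,0,0,0,0,0],
)

```text
clock: 36.45
ee_pos: [0.4679, 0.0755, 0.2672]
orientation: [0.006, 3.141, -0.002]
contact_force: [1.3, 0.9, 1.4]
gripper_width: 0.125
grasp_force: 59.4
```

Run:
```python
from h import *
go(None);pearls()
im,d=capture("scene");cv2.imwrite("pics/s8.png",cv2.resize(im[120:250,130:280,::-1],(600,520),interpolation=cv2.INTER_CUBIC))
```

```text
grasp pt [0.4679 0.0753 0.1122] tool y yaw 89.8 tooldir [ 0.    -0.001 -1.   ] q [-0.12 -0.27 -0.51  1.33 -0.   -0.11] F [1.3 0.9 1.4] w 0.125 g 59.4 t 36.45
scene [(40, [0.482, 0.03, 0.018]), (6, [0.361, 0.124, 0.03]), (23, [0.428, 0.068, 0.02]), (23, [0.441, 0.051, 0.019]), (28, [0.371, -0.0, 0.031])]
[]
top [(9, [0.498, 0.027, 0.018]), (27, [0.448, 0.014, 0.018]), (5, [0.441, 0.047, 0.019])]
[(0.36, [0.439, 0.006])]
```

View pics/s8.png

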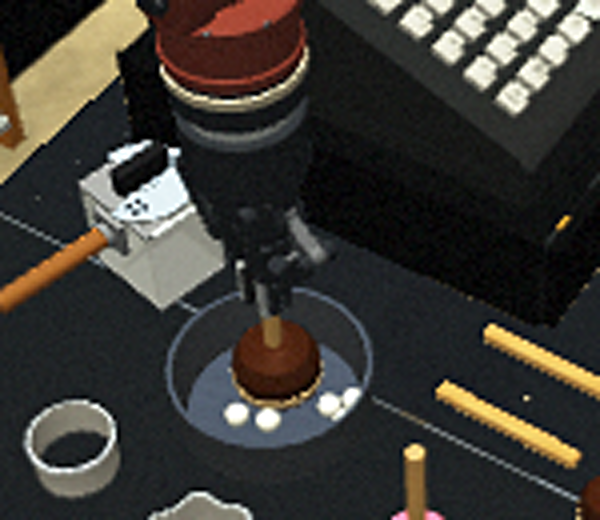

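The wide pop is in the dish among the pearls, with contact at (240–265, 415). I go a few mm deeper, then lift out and carry it to the board.

Emit:
drive_tool(
  series=[0,0,4,0,0,0,0,0,0,0,0,0,0,0,0,0,0,0,0,0,0,0,0,-25,0,0,0,0,0,0,-40,0,0,0,0],
)

```text
clock: 37.33
ee_pos: [0.4672, 0.0756, 0.3273]
orientation: [-0.006, -3.138, 0.001]
contact_force: [1.4, -0.2, -1.8]
gripper_width: 0.121
grasp_force: 59.0
```

Emit:
drive_tool(
  series=[0,0,-45,0,0,0,0,0,-50,-20,0,0,0,0,0,-58,0,0,0,0,0,0,-58,0,0,0,0,0,0,-58,0,0,0,0,0],
)

```text
clock: 37.95
ee_pos: [0.4667, -0.1501, 0.3931]
orientation: [-0.005, -3.141, 0.002]
contact_force: [1.5, 0.2, -0.3]
gripper_width: 0.122
grasp_force: 59.1
```

Emit:
drive_tool(
  series=[-2,-58,0,0,0,0,0,-2,-58,0,0,0,0,0,-2,-50,0,0,0,0,0,-2,-40,0,0,0,0,0,0,0,0,0,0,0,0],
)

```text
clock: 38.58
ee_pos: [0.4738, -0.3568, 0.3922]
orientation: [-0.01, -3.14, 0.0]
contact_force: [0.1, 0.5, -1.4]
gripper_width: 0.121
grasp_force: 59.2
```

Run:
```python
from h import *
go([.481,-.358,.115],90);pearls()
```

```text
grasp pt [ 0.4736 -0.3569  0.2372] tool y yaw 89.6 tooldir [-0.001 -0.    -1.   ] q [-0.87  0.08  0.05  1.54 -0.   -0.86] F [ 0.1  0.5 -1.4] w 0.121 g 59.2 t 38.58
TCP shift [ -7.4  -1.1 122.2] turn [-0.    -0.001 -0.006]
scene [(44, [0.482, 0.03, 0.018]), (5, [0.362, 0.122, 0.029]), (26, [0.428, 0.069, 0.019]), (28, [0.434, 0.048, 0.019]), (4, [0.361, 0.115, 0.019]), (36, [0.372, 0.001, 0.029])]
[]
top [(80, [0.484, 0.026, 0.018]), (28, [0.448, 0.014, 0.017]), (28, [0.436, 0.049, 0.019]), (27, [0.43, 0.071, 0.017])]
[(0.44, [0.447, 0.015])]
```

Emit:
drive_tool(
  series=[-7,-1,40,0,0,0.005,0,0,0,40,0,0,0,0,0,0,30,0,0,0,0,0,0,9,0,0,0,0,0,0,0,0,0,0,0],
)

```text
clock: 39.4
ee_pos: [0.4815, -0.3549, 0.2748]
orientation: [-0.012, -3.141, 0.002]
contact_force: [-0.5, 0.6, -1.0]
gripper_width: 0.125
grasp_force: 59.3
```

Emit:
drive_tool(
  series=[0,0,1.5,0,0,0,0,0,0,0,0,0,0,0],
)

```text
clock: 39.65
ee_pos: [0.4816, -0.3557, 0.274]
orientation: [0.013, 3.141, -0.004]
contact_force: [0.4, -0.2, 0.3]
gripper_width: 0.125
grasp_force: 59.3
```

Run:
```python
from h import *
go([.481,-.358,.115],90)
```

```text
grasp pt [ 0.4818 -0.3561  0.119 ] tool y yaw 89.5 tooldir [ 0.001 -0.002 -1.   ] q [-0.85  0.12 -0.13  1.33 -0.   -0.85] F [ 0.4 -0.2  0.3] w 0.125 g 59.3 t 39.65
TCP shift [ 0.6 -2.3  4. ] turn [-0.002  0.001 -0.008]
```

Emit:
drive_tool(
  series=[0,0,2.5,0,0,0,0,0,0,0,0,0,0,0],
)

```text
clock: 39.9
ee_pos: [0.4813, -0.3555, 0.2702]
orientation: [-0.013, -3.141, 0.001]
contact_force: [0.4, -0.4, 0.5]
gripper_width: 0.122
grasp_force: 59.3
```

Emit:
drive_tool(
  series=[0,0,1.5,0,0,0,0,0,0,0,0,0,0,0],
)

```text
clock: 40.15
ee_pos: [0.4814, -0.3556, 0.2688]
orientation: [-0.013, -3.141, 0.002]
contact_force: [-0.4, -1.0, -0.4]
gripper_width: 0.121
grasp_force: 59.5
```

Run:
```python
from h import *
go([.481,-.358,.115],90)
```

```text
grasp pt [ 0.4813 -0.3558  0.1138] tool y yaw 89.5 tooldir [-0.    -0.001 -1.   ] q [-0.85  0.12 -0.13  1.32 -0.   -0.85] F [-0.4 -1.  -0.4] w 0.121 g 59.5 t 40.15
TCP shift [ 0.3 -2.4 -1.2] turn [-0.001 -0.    -0.009]
```

Emit:
drive_tool(
  series=[0,0,0.5,0,0,0,0,0,0,0,0,0,0,30,0,0,0,0,0,0,40,0,0,0,0,0,0,40,0,0,-40,0,0,0,40],
)

```text
clock: 40.78
ee_pos: [0.4806, -0.3546, 0.3054]
orientation: [-0.013, -3.137, -0.006]
contact_force: [0.5, -1.1, 0.2]
gripper_width: 0.47
grasp_force: 0.0
```

Emit:
drive_tool(
  series=[0,0,-55,0,0,0,40,-45,40,-10,0,0,0,40,-47,40,0,0,0,0,40,-47,40,0,0,0,0,40,-47,40,0,0,0,0,40],
)

```text
clock: 41.4
ee_pos: [0.6701, -0.1955, 0.3732]
orientation: [0.014, 3.141, -0.002]
contact_force: [0.4, -0.7, 0.2]
gripper_width: 0.468
grasp_force: 0.0
```

Emit:
drive_tool(
  series=[0,0,0,0,0,0,40],
)

```text
clock: 41.52
ee_pos: [0.671, -0.1936, 0.3713]
orientation: [-0.006, -3.14, -0.001]
contact_force: [-0.9, -1.2, 0.0]
gripper_width: 0.468
grasp_force: 0.0
```

Run:
```python
from h import *
go([.668,-.197,.098],90)
for cam in("scene","top"):
  P=full(cam,capture(cam)[1])
  for n,x,y,z in(("wideplaced",.481,-.356,.06),("mid",.668,-.196,.06),("narrow",.555,-.151,.06)):
    show(n+" stick",P[box(P,x-.05,x+.05,y-.04,y+.04,z,.14)])
  show("dishrim",P[box(P,.35,.56,-.06,.16,.042,.056)])
```

```text
grasp pt [ 0.6708 -0.1935  0.2163] tool y yaw 89.8 tooldir [-0.002  0.    -1.   ] q [-0.47  0.41  0.39  1.55 -0.   -0.46] F [-0.9 -1.2  0. ] w 0.468 g 0.0 t 41.52
TCP shift [  2.8  -3.5 118.3] turn [ 0.    -0.002 -0.004]
wideplaced stick 116 med [ 0.4792 -0.3561  0.1066] rect c [ 482. -356.] s [11. 11.] a 42.8 main yaw 102.9
mid stick 86 med [ 0.6644 -0.1978  0.0964] rect c [ 666. -196.] s [12. 13.] a 71.1 main yaw 106.0
narrow stick 88 med [ 0.5526 -0.1541  0.0968] rect c [ 555. -153.] s [13. 12.] a 39.2 main yaw 116.7
dishrim 386 med [0.4588 0.0672 0.049 ] rect c [456.  64.] s [136. 134.] a 66.6 main yaw 56.1
wideplaced stick 29 med [ 0.481  -0.3534  0.1323] rect c [ 482. -354.] s [ 9. 10.] a 36.7 main yaw 173.2
mid stick 0
narrow stick 0
dishrim 240 med [0.4828 0.09   0.0495] rect c [462.  74.] s [114. 136.] a 62.6 main yaw 153.0
```

Emit:
drive_tool(
  series=[3,-2,40,0,0,0,40,0,0,40,0,0,0,40,0,0,26,0,0,0,40,0,0,9,0,0,0,40,0,0,0,0,0,0,40],
)

```text
clock: 42.25
ee_pos: [0.6652, -0.1998, 0.2586]
orientation: [-0.015, -3.141, 0.002]
contact_force: [0.2, 0.4, 0.7]
gripper_width: 0.469
grasp_force: 0.0
```

Run:
```python
from h import *
go([.667,-.196,.100],90)
```

```text
grasp pt [ 0.6652 -0.2     0.1036] tool y yaw 89.5 tooldir [-0.    -0.001 -1.   ] q [-0.48  0.41  0.19  1.35 -0.   -0.47] F [0.2 0.4 0.7] w 0.469 g 0.0 t 42.25
TCP shift [-1.8  3.9  3.6] turn [-0.001 -0.    -0.01 ]
```

Emit:
drive_tool(
  series=[0,0,0,0,0,0,0,0,0,0,0,0,0,0,0,0,0,0,0,0,0,0,0,0,0,0,0,0,0,0,0,0,0,0,0],
)

```text
clock: 42.88
ee_pos: [0.6661, -0.1993, 0.2596]
orientation: [0.013, 3.14, -0.004]
contact_force: [-1.3, -0.6, 6.3]
gripper_width: 0.117
grasp_force: 58.7
```

Run:
```python
from h import *
go([.667,-.196,.100],90)
```

```text
grasp pt [ 0.6664 -0.1996  0.1046] tool y yaw 89.5 tooldir [ 0.002 -0.002 -1.   ] q [-0.48  0.41  0.19  1.35 -0.   -0.47] F [-1.3 -0.6  6.3] w 0.117 g 58.7 t 42.88
TCP shift [-0.8  3.3  4.6] turn [-0.002  0.002 -0.008]
```

Emit:
drive_tool(
  series=[0,0,-30,0,0,0,0,0,0,-50,0,0,0,0,0,0,-60,0,0,0,0,35,10,-10,0,0,0,0,45,15,0,0,0,-0.008,0],
)

```text
clock: 43.5
ee_pos: [0.5858, -0.1734, 0.4097]
orientation: [0.0, 3.139, -0.004]
contact_force: [-0.0, 0.3, -0.4]
gripper_width: 0.12
grasp_force: 58.6
```

Emit:
drive_tool(
  series=[50,30,0,0,0,0,0,45,45,0,0,0,0,0,20,55,0,0,0,0,0,0,55,0,0,0,0,0,0,40,0,0,0,0,0],
)

```text
clock: 44.12
ee_pos: [0.4712, 0.053, 0.4084]
orientation: [-0.0, 3.141, -0.002]
contact_force: [1.2, -0.4, -1.1]
gripper_width: 0.122
grasp_force: 58.6
```

Emit:
drive_tool(
  series=[0,0,0,0,0,0,0],
)

```text
clock: 44.25
ee_pos: [0.4714, 0.0533, 0.4082]
orientation: [-0.005, 3.141, -0.001]
contact_force: [-0.7, 0.2, -0.4]
gripper_width: 0.122
grasp_force: 58.8
```

Run:
```python
from h import *
go([.472,.08,.160],90);pearls()
P=full("scene",capture("scene")[1]);show("dishrim",P[box(P,.35,.56,-.06,.16,.042,.056)])
```

```text
grasp pt [0.4715 0.0532 0.2532] tool y yaw 90.2 tooldir [ 0.    -0.001 -1.   ] q [-0.16 -0.28 -0.26  1.59 -0.   -0.17] F [-0.7  0.2 -0.4] w 0.122 g 58.8 t 44.25
TCP shift [-0.6 26.7 93.2] turn [-0.001  0.     0.003]
scene [(40, [0.482, 0.03, 0.019]), (5, [0.361, 0.125, 0.031]), (23, [0.428, 0.069, 0.019]), (25, [0.435, 0.048, 0.019]), (26, [0.371, 0.0, 0.03])]
[]
top [(9, [0.446, 0.009, 0.019])]
[]
dishrim 395 med [0.4559 0.0647 0.049 ] rect c [456.  65.] s [135. 134.] a 86.6 main yaw 56.7
```

Emit:
drive_tool(
  series=[0,27,30,0,0,0,0,0,0,45,0,0,0,0,0,0,40,0,0,0,0,0,0,20,0,0,0,0,0,0,5,0,0,0,0],
)

```text
clock: 45.12
ee_pos: [0.4714, 0.0771, 0.2665]
orientation: [-0.003, -3.139, 0.001]
contact_force: [0.7, -0.3, -0.3]
gripper_width: 0.119
grasp_force: 58.8
```

Emit:
drive_tool(
  series=[0,0,0,0,0,0,0,7,-7,0,0,0,0,0,7,-7,0,0,0,0,0,0,0,0,0,0,0,0],
)

```text
clock: 45.62
ee_pos: [0.4575, 0.0633, 0.2684]
orientation: [0.002, 3.141, -0.002]
contact_force: [0.3, -0.2, -2.0]
gripper_width: 0.124
grasp_force: 58.8
```

Run:
```python
from h import *
go(None);pearls()
```

```text
grasp pt [0.4576 0.0631 0.1134] tool y yaw 89.9 tooldir [ 0.001 -0.001 -1.   ] q [-0.15 -0.31 -0.54  1.34 -0.   -0.15] F [ 0.3 -0.2 -2. ] w 0.124 g 58.8 t 45.62
scene [(39, [0.482, 0.03, 0.019]), (5, [0.361, 0.123, 0.031]), (23, [0.423, 0.068, 0.019]), (16, [0.426, 0.042, 0.02]), (26, [0.371, 0.002, 0.03])]
[]
top [(23, [0.446, 0.013, 0.019])]
[(0.56, [0.446, 0.009]), (0.32, [0.744, -0.226])]
```

Emit:
drive_tool(
  series=[0,0,2,0,0,0,0,0,0,0,0,0,0,0,0,0,0,0,0,0,0,0,0,-25,0,0,0,0,0,0,-45,0,0,0,0],
)

```text
clock: 46.45
ee_pos: [0.4572, 0.0641, 0.3352]
orientation: [-0.001, -3.138, 0.001]
contact_force: [0.7, -0.3, -0.2]
gripper_width: 0.122
grasp_force: 58.8
```

Emit:
drive_tool(
  series=[0,0,-60,0,0,0,0,0,-40,-20,0,0,0,0,0,-58,0,0,0,0,0,0,-58,0,0,0,0,0,0,-58,0,0,0,0,0],
)

```text
clock: 47.08
ee_pos: [0.4575, -0.1518, 0.4163]
orientation: [0.0, 3.141, -0.002]
contact_force: [1.0, -0.6, -1.4]
gripper_width: 0.12
grasp_force: 58.9
```

Emit:
drive_tool(
  series=[-3,-58,0,0,0,0,0,-3,-50,0,0,0,0,0,-3,-25,0,0,0,0,0,0,0,0,0,0,0,0],
)

```text
clock: 47.58
ee_pos: [0.4665, -0.2846, 0.4156]
orientation: [-0.004, -3.141, 0.001]
contact_force: [0.2, -0.1, -1.2]
gripper_width: 0.12
grasp_force: 58.8
```

Run:
```python
from h import *
go([.467,-.284,.119],90)
P=full("scene",capture("scene")[1]);show("wide",P[box(P,.43,.53,-.40,-.32,.06,.14)])
```

```text
grasp pt [ 0.4664 -0.2846  0.2606] tool y yaw 89.8 tooldir [-0.001 -0.    -1.   ] q [-0.79 -0.06 -0.05  1.58 -0.   -0.78] F [ 0.2 -0.1 -1.2] w 0.12 g 58.8 t 47.58
TCP shift [ -0.6   0.6 141.6] turn [-0.    -0.001 -0.003]
wide 118 med [ 0.479  -0.3563  0.1062] rect c [ 482. -355.] s [12. 11.] a 16.6 main yaw 108.4
```

Emit:
drive_tool(
  series=[0,0,40,0,0,0,0,0,0,45,0,0,0,0,0,0,35,0,0,0,0,0,0,15,0,0,0,0,0,0,4,0,0,0,0],
)

```text
clock: 48.25
ee_pos: [0.4668, -0.2825, 0.2773]
orientation: [0.0, -3.141, 0.001]
contact_force: [-0.5, -0.2, -0.5]
gripper_width: 0.118
grasp_force: 58.9
```

Emit:
drive_tool(
  series=[0,0,0,0,0,0,0,0,0,0,0,0,0,0],
)

```text
clock: 48.5
ee_pos: [0.4671, -0.2834, 0.2787]
orientation: [0.001, 3.14, -0.004]
contact_force: [-0.3, 0.3, -0.5]
gripper_width: 0.119
grasp_force: 58.9
```

Run:
```python
from h import *
go([.467,-.284,.119],90)
```

```text
grasp pt [ 0.4673 -0.2838  0.1237] tool y yaw 90.0 tooldir [ 0.001 -0.003 -1.   ] q [-0.78 -0.05 -0.28  1.33 -0.   -0.78] F [-0.3  0.3 -0.5] w 0.119 g 58.9 t 48.5
TCP shift [ 0.1 -0.6  4.7] turn [-0.003  0.001 -0.   ]
```

Emit:
drive_tool(
  series=[0,0,4.5,0,0,0,0,0,0,0.5,0,0,0,0,0,0,0,0,0,0,30,0,0,0,0,0,0,40,0,0,0,0,0,0,40],
)

```text
clock: 49.12
ee_pos: [0.4666, -0.2831, 0.2721]
orientation: [-0.001, -3.141, 0.001]
contact_force: [-0.1, 0.5, -0.9]
gripper_width: 0.471
grasp_force: 0.0
```

Emit:
drive_tool(
  series=[0,0,-40,0,0,0,40,0,0,-55,0,0,0,40,-29,44,-5,0,0,0,40,-30,44,0,0,0,0,40,-30,44,0,0,0,0,40],
)

```text
clock: 49.75
ee_pos: [0.5565, -0.1498, 0.3723]
orientation: [0.002, 3.141, -0.002]
contact_force: [0.2, 0.5, -1.1]
gripper_width: 0.471
grasp_force: 0.0
```

Emit:
drive_tool(
  series=[0,0,0,0,0,0,40],
)

```text
clock: 49.88
ee_pos: [0.557, -0.1482, 0.3718]
orientation: [0.006, -3.141, 0.001]
contact_force: [-0.1, -0.4, -0.1]
gripper_width: 0.466
grasp_force: 0.0
```

Run:
```python
from h import *
go([.556,-.152,.103],90)
P=full("scene",capture("scene")[1]);show("wide",P[box(P,.43,.53,-.40,-.32,.06,.14)]);show("mid",P[box(P,.43,.53,-.32,-.25,.06,.14)]);show("narrow",P[box(P,.52,.59,-.19,-.12,.06,.118)])
show("dishrim",P[box(P,.35,.56,-.06,.16,.042,.056)])
```

```text
grasp pt [ 0.5569 -0.1483  0.2168] tool y yaw 90.2 tooldir [-0. -0. -1.] q [-0.49  0.03 -0.04  1.5  -0.   -0.49] F [-0.1 -0.4 -0.1] w 0.466 g 0.0 t 49.88
TCP shift [  1.   -3.7 113.8] turn [-0.    -0.     0.004]
wide 117 med [ 0.4792 -0.3563  0.1053] rect c [ 482. -355.] s [11. 12.] a 41.1 main yaw 112.4
mid 114 med [ 0.4655 -0.2849  0.1065] rect c [ 469. -283.] s [12. 11.] a 74.9 main yaw 122.3
narrow 69 med [ 0.5519 -0.1547  0.09  ] rect c [ 553. -154.] s [ 8. 12.] a 39.0 main yaw 126.5
dishrim 384 med [0.4581 0.0682 0.0489] rect c [456.  65.] s [134. 136.] a 1.4 main yaw 57.6
```

Emit:
drive_tool(
  series=[1,-4,40,0,0,0,40,0,0,40,0,0,0,40,0,0,25,0,0,0,40,0,0,10,0,0,0,40,0,0,0,0,0,0,40],
)

```text
clock: 50.55
ee_pos: [0.5544, -0.1558, 0.2571]
orientation: [-0.002, -3.141, 0.001]
contact_force: [-0.9, -0.5, -0.1]
gripper_width: 0.473
grasp_force: 0.0
```

Emit:
drive_tool(
  series=[0,0,0,0,0,0,0,0,0,0,0,0,0,0,0,0,0,0,0,0,0,0,0,0,0,0,0,0,0,0,0,0,0,0,0],
)

```text
clock: 51.18
ee_pos: [0.5551, -0.1554, 0.2582]
orientation: [0.001, 3.14, -0.003]
contact_force: [-1.0, -0.1, 5.4]
gripper_width: 0.123
grasp_force: 58.6
```

Run:
```python
from h import *
go([.472,.08,.103],90)
```

```text
grasp pt [ 0.5553 -0.1557  0.1032] tool y yaw 90.0 tooldir [ 0.001 -0.002 -1.   ] q [-0.5   0.06 -0.22  1.29 -0.   -0.5 ] F [-1.  -0.1  5.4] w 0.123 g 58.6 t 51.17
TCP shift [ 83.2 235.3  -0.4] turn [-0.002  0.001 -0.   ]
```

Emit:
drive_tool(
  series=[0,0,-30,0,0,0,0,0,0,-55,0,0,0,0,0,0,-60,0,0,0,0,45,30,0,0,0,0,0,45,40,0,0,0,0,0],
)

```text
clock: 51.8
ee_pos: [0.4642, -0.0848, 0.4028]
orientation: [0.002, 3.141, -0.002]
contact_force: [0.3, 1.5, -0.4]
gripper_width: 0.121
grasp_force: 58.6
```

Emit:
drive_tool(
  series=[3,50,0,0,0,0,0,0,50,0,0,0,0,0,0,50,0,0,0,0,0,0,0,0,0,0,0,0],
)

```text
clock: 52.3
ee_pos: [0.4614, 0.0678, 0.402]
orientation: [0.007, -3.141, 0.001]
contact_force: [0.5, -1.3, -1.1]
gripper_width: 0.121
grasp_force: 58.9
```

Run:
```python
from h import *
go([.462,.066,.1122],90);pearls()
P=full("scene",capture("scene")[1]);show("dishrim",P[box(P,.35,.56,-.06,.16,.042,.056)])
```

```text
grasp pt [0.4613 0.0677 0.247 ] tool y yaw 90.2 tooldir [-0. -0. -1.] q [-0.14 -0.31 -0.29  1.58 -0.   -0.14] F [ 0.5 -1.3 -1.1] w 0.121 g 58.9 t 52.3
TCP shift [ -0.7  -1.7 134.8] turn [-0.    -0.     0.004]
scene [(40, [0.482, 0.03, 0.019]), (5, [0.362, 0.123, 0.03]), (24, [0.423, 0.068, 0.019]), (16, [0.426, 0.041, 0.02]), (28, [0.371, 0.0, 0.03])]
[]
top [(26, [0.447, 0.013, 0.019]), (23, [0.425, 0.039, 0.019])]
[(0.47, [0.441, 0.011])]
dishrim 391 med [0.4575 0.0703 0.0487] rect c [456.  65.] s [135. 134.] a 36.1 main yaw 57.4
```

Emit:
drive_tool(
  series=[0,0,30,0,0,0,0,0,0,45,0,0,0,0,0,0,40,0,0,0,0,0,0,15,0,0,0,0,0,0,5,0,0,0,0],
)

```text
clock: 53.18
ee_pos: [0.4619, 0.0643, 0.2669]
orientation: [-0.002, -3.141, 0.002]
contact_force: [0.1, -0.5, -0.3]
gripper_width: 0.118
grasp_force: 58.8
```

Emit:
drive_tool(
  series=[0,0,0,0,0,0,0,4,-9,0,0,0,0,0,4,-9,1,0,0,0,0,0,0,0,0,0,0,0],
)

```text
clock: 53.68
ee_pos: [0.4535, 0.0463, 0.2662]
orientation: [-0.002, -3.141, 0.001]
contact_force: [-1.6, 1.2, 0.6]
gripper_width: 0.117
grasp_force: 59.1
```

Run:
```python
from h import *
go(None);pearls()
```

```text
grasp pt [0.4535 0.0461 0.1112] tool y yaw 89.9 tooldir [-0.    -0.001 -1.   ] q [-0.19 -0.33 -0.56  1.34 -0.   -0.18] F [-1.6  1.2  0.6] w 0.117 g 59.1 t 53.67
scene [(37, [0.483, 0.03, 0.02]), (5, [0.361, 0.122, 0.031]), (24, [0.423, 0.068, 0.019]), (14, [0.426, 0.042, 0.02]), (28, [0.371, -0.0, 0.031])]
[]
top []
[]
```

Emit:
drive_tool(
  series=[0,0,1.5,0,0,0,0,0,0,0,0,0,0,0,0,0,-20,0,0,0,0,0,0,-50,0,0,0,0,0,0,-60,0,0,0,0],
)

```text
clock: 54.5
ee_pos: [0.4535, 0.0471, 0.395]
orientation: [-0.001, -3.14, 0.001]
contact_force: [0.8, -0.8, -1.2]
gripper_width: 0.117
grasp_force: 58.8
```

Emit:
drive_tool(
  series=[0,-40,-15,0,0,0,0,0,-55,0,0,0,0,0,0,-58,0,0,0,0,0,0,-58,0,0,0,0,0,0,-45,0,0,0,0,0],
)

```text
clock: 55.12
ee_pos: [0.4534, -0.2113, 0.4096]
orientation: [-0.002, -3.142, 0.002]
contact_force: [1.2, 0.3, -0.7]
gripper_width: 0.121
grasp_force: 58.9
```

Emit:
drive_tool(
  series=[0,0,0,0,0,0,0],
)

```text
clock: 55.25
ee_pos: [0.4535, -0.2117, 0.4091]
orientation: [-0.007, -3.141, 0.002]
contact_force: [-0.0, 1.3, -1.1]
gripper_width: 0.12
grasp_force: 58.9
```

Run:
```python
from h import *
go([.453,-.213,.118],90);pearls()
```

```text
grasp pt [ 0.4533 -0.2119  0.2541] tool y yaw 89.8 tooldir [-0.001 -0.001 -1.   ] q [-0.7  -0.2  -0.19  1.58 -0.   -0.69] F [-0.   1.3 -1.1] w 0.12 g 58.9 t 55.25
TCP shift [  0.3  -1.1 136.1] turn [-0.001 -0.001 -0.004]
scene [(41, [0.483, 0.03, 0.019]), (4, [0.361, 0.121, 0.032]), (27, [0.424, 0.068, 0.018]), (16, [0.426, 0.042, 0.019]), (31, [0.373, -0.002, 0.029])]
[(0.64, [0.456, -0.292])]
top [(81, [0.485, 0.026, 0.018]), (27, [0.448, 0.013, 0.017]), (28, [0.425, 0.07, 0.018]), (28, [0.426, 0.041, 0.018])]
[(0.53, [0.442, 0.013])]
```

Emit:
drive_tool(
  series=[0,-1,40,0,0,0,0,0,0,45,0,0,0,0,0,0,35,0,0,0,0,0,0,11,0,0,0,0,0,0,0,0,0,0,0],
)

```text
clock: 56.08
ee_pos: [0.4539, -0.2095, 0.2791]
orientation: [0.001, -3.141, 0.002]
contact_force: [-0.3, 0.1, -0.9]
gripper_width: 0.123
grasp_force: 58.9
```

Emit:
drive_tool(
  series=[0,0,0,0,0,0,0],
)

```text
clock: 56.2
ee_pos: [0.4543, -0.2103, 0.2805]
orientation: [0.0, 3.14, -0.004]
contact_force: [-0.4, 0.5, -0.7]
gripper_width: 0.118
grasp_force: 58.9
```

Run:
```python
from h import *
go([.453,-.213,.1172],90)
```

```text
grasp pt [ 0.4545 -0.2107  0.1255] tool y yaw 90.0 tooldir [ 0.002 -0.003 -1.   ] q [-0.7  -0.19 -0.42  1.34 -0.   -0.7 ] F [-0.4  0.5 -0.7] w 0.118 g 58.9 t 56.2
TCP shift [ 1.3 -2.7  8.3] turn [-0.003  0.002 -0.   ]
```

Emit:
drive_tool(
  series=[1,-2,5,0,0,0,0,0,0,2.5,0,0,0,0,0,0,0,0,0,0,0,0,0,0,0,0,0,0],
)

```text
clock: 56.7
ee_pos: [0.4529, -0.2125, 0.2723]
orientation: [0.001, 3.141, -0.003]
contact_force: [-0.7, -0.0, 5.2]
gripper_width: 0.121
grasp_force: 59.7
```

Run:
```python
from h import *
go([.453,-.213,.1172],90)
```

```text
grasp pt [ 0.4531 -0.2128  0.1173] tool y yaw 90.0 tooldir [ 0.001 -0.002 -1.   ] q [-0.7  -0.19 -0.43  1.33 -0.   -0.7 ] F [-0.7 -0.   5.2] w 0.121 g 59.7 t 56.7
TCP shift [-0.1 -0.5  0.1] turn [-0.002  0.001 -0.001]
```

On the board (5 N contact). Release, rise, final look.

Emit:
drive_tool(
  series=[0,0,0,0,0,0,30,0,0,0,0,0,0,40,0,0,0,0,0,0,40,0,0,-35,0,0,0,40,0,0,-60,0,0,0,40],
)

```text
clock: 57.32
ee_pos: [0.4521, -0.2115, 0.3652]
orientation: [-0.001, -3.138, -0.003]
contact_force: [0.1, -0.9, 0.9]
gripper_width: 0.472
grasp_force: 0.0
```

Emit:
drive_tool(
  series=[0,0,-60,0,0,0,40,0,0,-60,0,0,0,40,0,0,0,0,0,0,40,0,0,0,0,0,0,40],
)

```text
clock: 57.82
ee_pos: [0.4529, -0.212, 0.4857]
orientation: [-0.001, -3.141, 0.001]
contact_force: [0.1, -0.2, -0.4]
gripper_width: 0.468
grasp_force: 0.0
```

Run:
```python
from h import *
go(None);pearls();shaker()
im,d=capture("scene");P=full("scene",d)
for n,a,b in(("wide",-.40,-.32),("mid",-.32,-.25),("narrow",-.245,-.175)): show(n,P[box(P,.41,.53,a,b,.06,.14)])
cv2.imwrite("pics/s9.png",cv2.resize(im[100:356,110:366,::-1],(600,600),interpolation=cv2.INTER_CUBIC))
```

```text
grasp pt [ 0.4528 -0.2121  0.3307] tool y yaw 90.0 tooldir [-0.    -0.001 -1.   ] q [-0.7  -0.16 -0.02  1.72 -0.   -0.7 ] F [ 0.1 -0.2 -0.4] w 0.468 g 0.0 t 57.83
scene [(41, [0.483, 0.03, 0.019]), (4, [0.361, 0.121, 0.032]), (27, [0.424, 0.068, 0.018]), (16, [0.426, 0.042, 0.02]), (35, [0.372, 0.001, 0.029])]
[(0.64, [0.513, 0.25]), (0.36, [0.453, -0.208]), (0.17, [0.467, -0.28])]
top [(81, [0.485, 0.026, 0.018]), (28, [0.448, 0.014, 0.018]), (28, [0.425, 0.07, 0.018]), (28, [0.426, 0.041, 0.018])]
[(0.54, [0.445, 0.012])]
scene
bar 76 med [0.4805 0.2227 0.1052] rect c [481. 225.] s [45. 14.] a 1.0 main yaw -177.8
handle 157 med [0.3974 0.2186 0.0629] rect c [398. 222.] s [88. 19.] a 3.2 main yaw -178.3
lid 303 med [0.4772 0.2154 0.0837] rect c [482. 224.] s [72. 78.] a 0.8 main yaw 112.8
dishrim 388 med [0.4567 0.0678 0.0486] rect c [456.  64.] s [135. 135.] a 10.1 main yaw 60.4
top
bar 82 med [0.4804 0.2236 0.1054] rect c [481. 224.] s [41. 12.] a 7.1 main yaw -175.3
handle 152 med [0.3953 0.2205 0.0634] rect c [398. 222.] s [86. 17.] a 1.3 main yaw -178.4
lid 505 med [0.4823 0.2207 0.0832] rect c [482. 225.] s [68. 76.] a 0.2 main yaw 101.1
dishrim 296 med [0.4576 0.0679 0.0497] rect c [456.  65.] s [132. 134.] a 88.9 main yaw 116.2
wide 116 med [ 0.4791 -0.3562  0.1061] rect c [ 482. -355.] s [12. 12.] a 31.4 main yaw 106.9
mid 112 med [ 0.4654 -0.2849  0.1058] rect c [ 468. -282.] s [12. 11.] a 81.1 main yaw 123.3
narrow 108 med [ 0.4503 -0.2143  0.1055] rect c [ 452. -213.] s [10. 11.] a 12.4 main yaw 132.4
```

View pics/s9.png

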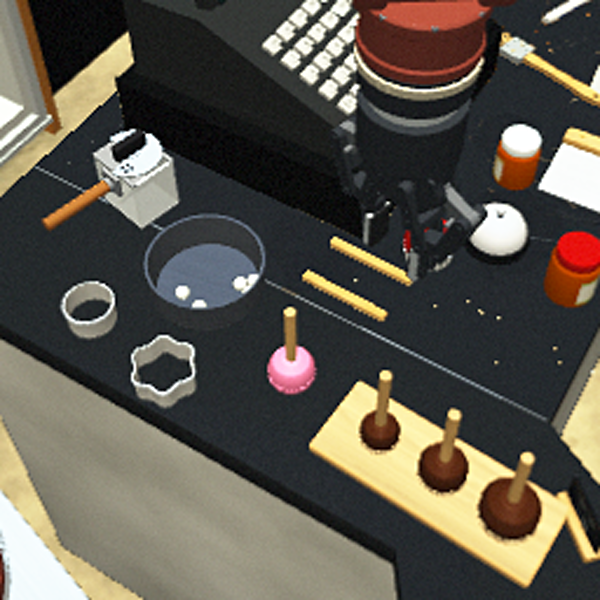

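The picture shows all three brown pops upright on the board at (380,430), (443,465) and (510,508). The shaker is upright and closed at (135,175), the pearls are in the dish, and the bell and jar are untouched.

```bash
python3 -c "
from workcell import bot
print(bot.finish_job())"
```

```text
the job is handed in; nothing more can be done
None
```

The job is handed in, and no verdict came back: all six pearls are in the dish, the shaker stands upright with its dial back at closed, and the wide, middle and narrow pops were dipped in that order and stand upright on the board; I did not re-measure the bell, timer and jar, but the arm never went down beside them except, a few centimetres off, to pick up the middle pop.

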